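# Free the bottom pressing board from a weighted drying pile

### The job

The tied bundle of volumes is being pressed flat in the drying stand and must stay so, but the pressing board at the very bottom of its pile is needed. Lay the dark hardwood strip in the stand's slot and push the bottom board with it out under the stop bar, until the board lies wholly past the bar on the run-out bed; then draw the strip out again so that the bundle settles flat on the bed, the other board and the upright weight still on it, and lay the strip flat on the bench. Do not lift the pile or its weight or let it topple, and leave the two glass jars where they stand.

Things in the scene. Friction and masses are not known exactly. Their poses are not given: they have to be found in the camera images.
- stand: Drying stand fixed to the bench: plywood bed 355 long x 197 wide, bed surface 12 above the bench. Origin on the bench under the middle of the pile; +x along the bed, the way the board goes out. Bed from x = -140 (feed end) to +215 (run-out end). Side rails 8 high, 173 apart inside. Behind the pile two rear stops, x = -86 to -72, 24 high, leave a 102 wide gap at the middle.
- slot_mouth (a point): Middle of the slot floor at the feed end of the stand (stand x = -140, y = 0), 9 above the bench; axes as the stand. The straight slot is 48 wide and 3 deep, runs along y = 0 over the whole length of the bed, under the pile and the bar, and is open at both ends and at the top.
- bar_middle (a point): Middle of the underside of the aluminium stop bar that crosses the bed from rail to rail at stand x = +72 to +92. Underside 12 above the bed (24 above the bench), bar 12 high: a board 10 thick slides out under it, the bundle is held back by it.
- bottom_board: The wanted board: pressing board 132 (x, along the bed) x 165 (y) x 10 at the very bottom of the pile, flat on the bed between rear stops and stop bar, axes nearly those of the stand. Origin at the centre of its underside. Its rear edge is free between the rear stops and can be pushed; nothing to grip. Sliding it takes about 5 to 20 N.
- volumes: Bundle of five thin paper-bound volumes tied crosswise with twine, 111 (x) x 142 (y) x 30 (the twine's knot; the top lies 27 up), lying on the bottom board. Origin at the centre of its underside. Once board and strip are gone it lies on the bed, its underside 12 above the bench.
- top_board: Second, like beech pressing board, 132 (x) x 165 (y) x 10, lying on the bundle. Origin at the centre of its underside. It stays on the pile.
- brass_weight: Turned brass weight, 46 diameter x 67 high, about 0.4 kg, standing loose on the top board. Origin at the centre of its underside, z up.
- push_stick: Dark hardwood strip 201 (x) x 40 (y) x 9, the push stick, flat on the bench to the right of the stand. Origin at the centre of its underside, x along its length; either end can lead. In the slot it stands 6 above the bed, lower than the board's top, so it passes under the bundle; its upper few mm can be gripped across the 40 mm even there.
- white_folder: White plastic bookbinder's folder 114 (x) x 32 (y) x 8, flat on the bench to the right of the stand; not needed. Origin at the centre of its underside. It and the push stick may have changed places.
- water_jar: Clear glass jar 58 diameter x 86 high, standing beside the feed end of the stand. Origin at the centre of its underside.
- paste_jar: Glass jar with white paste, 58 diameter x 66 high, standing beside the feed end of the stand. Origin at the centre of its underside.
Mind the look-alikes: they are no part of the job. Of the things that look like the push_stick, the larger one is meant.

How it is judged:
On the way, in this order (a step that is already met when the one before it is completed fails the run):
1. the strip, lying in the slot, pushes against the bottom board (contact force between push_stick and bottom_board above 0.5 N and z of push_stick in the frame of stand below 0.014 m), for 0.05 s.
2. the bottom board is wholly past the stop bar (x of bottom_board in the frame of stand above 0.154 m), for 0.2 s.
At the end, for the whole second after the job is handed in: Bottom board flat on the run-out bed, wholly past the bar (5 mm slack); bundle flat on the bed between rear stops and bar, within 22 mm of its place along the bed; top board flat on it within 35 mm; weight upright on the top board within 60 mm of its centre; strip flat on the bench; all at rest (x of bottom_board in the frame of stand between 0.154 and 0.215 m and z of bottom_board in the frame of stand below 0.016 m and angle between each of bottom_board, push_stick's own z axis and vertical below 0.05 rad and x of volumes in the frame of stand between -0.022 and 0.022 m and height (world z) of volumes below 0.0145 m and angle between volumes's own z axis and vertical below 0.03 rad and height (world z) of top_board between 0.034 and 0.043 m and angle between top_board's own z axis and vertical below 0.04 rad and horizontal distance between top_board and volumes below 0.035 m and angle between brass_weight's own z axis and vertical below 0.06 rad and height (world z) of brass_weight above 0.044 m and horizontal distance between brass_weight and top_board below 0.06 m and height (world z) of push_stick below 0.005 m and linear speed of each of bottom_board, push_stick, brass_weight below 0.02 m/s); the robot touches nothing.
It fails at once if the pile or its weight is lifted (height (world z) of brass_weight above 0.07 m or height (world z) of volumes above 0.034 m or height (world z) of top_board above 0.061 m).
It fails at once if the weight topples (angle between brass_weight's own z axis and vertical above 0.4 rad).
It fails at once if a jar is displaced by more than 3 cm or tipped (distance of any of water_jar, paste_jar from where it was at the start of the episode above 0.03 m or angle between any of water_jar, paste_jar's own z axis and vertical above 0.35 rad).
It also fails if it takes over 58 s, if anything falls off the work surface, if the arm or the gripper's body presses on something with over 40 N, if the wrist force passes 120 N, or if a joint passes its speed limit or range.

### The arm

A 6-joint arm with a two-finger parallel gripper is mounted at the origin on a cart in front of the work surface, level with it; the furniture and walls round the work are solid. World frame = base frame: x ahead of the robot, y to its left, z up, the work surface at z = 0. Lengths are in m, angles in rad, forces in N, time in s.
With the tool pointing down it reaches from about 0.275 to 0.85 m from the base axis. Payload 5.2 kg.
Tool frame: the origin (TCP) lies at the very end of the fingers, on their centre line; the grasp point (between the pads) lies 19 mm behind it; z points along the fingers, y is the direction in which the jaws open and shut (so a half turn about z gives the same grasp; the last joint's range is limited). The gripper opens to 85 mm and grips with 20 to 120 N. Pads are 22 mm wide; open, the fingers measure 114 mm over their backs; the gripper's body (76 mm by 85 mm) begins 54 mm behind the grasp point. The pads swing forward as they close: fully open they stand 13 mm farther back than shut.
Start: joints at [-1.329, 0.259, 1.535, -0, 1.348, -0.203], TCP at [0.237, -0.496, 0.231] pointing down, gripper open.
Joint ranges: [-3.14, 3.14], [-0.91, 2.08], [0.19, 2.58], [-1.22, 4.36], [0.22, 2.71], [-3.12, 3.12]. Speed limits (rad/s): [2.57, 2.57, 3.14, 3.14, 3.14, 3.14].

### API

Orientations are given as a 3x3 rotation matrix whose columns are the frame's x, y, z axes.
In Python, from rig import observe, grab_frame, job_done, find_in, cut_out, landmark_of gives the robot as it stands. The module is installed in compiled form; this text tells all that it offers.
- The arm moves only by the shell command python3 -m pendant 'ROWS' [FORCE]. ROWS is a JSON object of lists of equal length, an entry for each row: "rotation": the turn, a rotation vector about the tool's x, y, z in rad, a list of three; "travel": the shift along the tool's x, y, z in m, a list of three; "claw": the gripper's target within -1 to 1 (fully open at 1, half-way at 0, shut at -1). A call has 1 to 8 rows; each row is the pose to reach, as a shift and turn from the pose commanded when the call began, along the tool's axes at that moment; what a row does not reach only later rows make up. A row lasts 1/8 s, in which the tool goes at most 62.5 mm and 10.7 degrees, less where a joint would pass 70% of its speed; a pose out of reach is approached as far as the arm can. A call with a gripper value outside its range is refused whole. The fingers move at their own pace and stop on an object; FORCE is the grip in N (left out, the last holds). Time passes only in rows, so rows that repeat a pose let the fingers close. It gives the time, the measured TCP pose, the force and the opening at its end, in the units of the state.
- observe(): the state, without advancing time (a new reading comes with each control period).
- grab_frame(name): name is "scene" or "top" or "wrist"; returns a dict with "frame" (420x560x3 uint8, red, green, blue), "camera_matrix" (3x3 intrinsics, pixels), "R" (3x3) and "t" (3): a world point X has camera coordinates R X + t. Camera axes: x right, y down, z forward; pixel columns grow to the right and rows downward; lengths in m; the calibration is good to about 2 mm. A picture is of the moment at which its call begins. There is no depth.
- job_done(): hands the job in, once; it reports no verdict.
Trained networks look in a picture, given as the dict that the camera call returned (one of the last four; its "shot" number tells which), for a name from the list of things; names that differ only in an ending like _2 or _b are one class to them, and where a whole thing is asked for, a point or a joint stands for the part that bears it (a point fixed in the world has none). Each returns a list of dicts, best first, with "p" (0 to 1); they miss things now and then, are a little off and sometimes report something else, mostly with a low value. They report only what shows in the picture. A call takes as long as a camera call. They do not tell look-alikes from the thing itself.
- find_in(thing, picture): "extent" ([left, top, right, bottom] in pixels, round what is visible of it).
- cut_out(thing, picture): "mask" (420x560 bool, what is visible of it) and "extent" ([left, top, right, bottom] in pixels, round what is visible of it).
- landmark_of(thing, picture): "centre" ([row, column] in pixels: a listed point, or the origin of a listed thing).
The state is a dict: "t": time; "qpos": joint angles; "joint_velocities": joint speeds; "tau": joint torques, N m; "eef_pos": TCP position; "ee_rot": TCP orientation; "wrist_force": force on the tool from outside, world axes, zero at the start; "torque": the same for the moment, N m; "gripper_width": finger opening in m.
Only numpy, scipy, OpenCV 4.12 (cv2) and the standard library are available. Lean on these libraries where they do the work, as an engineer would, in place of code of your own. Each camera call takes 0.05 s, during which the arm holds its last target.

## Working session

There is one attempt and no reset: what is moved stays moved. The work goes in short steps, Python scripts to look and compute and a shell command to move; the robot and the scene stay as the last step left them, time stands still between calls to the robot, and variables do not carry over. Pictures are saved under pics/ and viewed, and the job is handed in when it is done.

```bash
ls; mkdir -p pics
python3 - <<'E'
from rig import *
import cv2
s=observe();print({k:s[k] for k in ('t','eef_pos','ee_rot','gripper_width','wrist_force')})
for n in ("scene","top"):
    p=grab_frame(n);cv2.imwrite(f"pics/{n}0.png",p["frame"][:,:,::-1])
    print(n,p["camera_matrix"],p["R"],p["t"])
    for th in ("stand","slot_mouth","bar_middle","bottom_board","volumes","top_board","brass_weight","push_stick","white_folder","water_jar","paste_jar"):
        try:
            print(th,[(d["centre"],round(d["p"],2)) for d in landmark_of(th,p)][:3])
            if th in("push_stick","white_folder","bottom_board","water_jar","paste_jar"):print("  ",[(d["extent"],round(d["p"],2)) for d in find_in(th,p)][:3])
        except Exception as e:print(th,e)
E
```

```text
pics
{'t': 0.0, 'eef_pos': array([ 0.23654592, -0.49595385,  0.23047509]), 'ee_rot': array([[ 9.02697740e-01,  4.30275007e-01, -4.57207922e-04],
       [ 4.30275104e-01, -9.02696049e-01,  1.78247206e-03],
       [ 3.54233392e-04, -1.80575868e-03, -9.99998307e-01]]), 'gripper_width': 0.08512544537363426, 'wrist_force': array([0.4127473 , 0.10013728, 0.02764042])}
scene [[499.81200195   0.         281.03533416]
 [  0.         499.81200195 206.27192063]
 [  0.           0.           1.        ]] [[ 0.63978955 -0.76853751  0.00440737]
 [-0.29785642 -0.25323684 -0.92040896]
 [ 0.70848492  0.58755527 -0.39093212]] [-0.37650509  0.23245234  0.66869506]
stand [([223.7, 239.5], 0.87)]
slot_mouth [([242.1, 273.2], 0.91)]
bar_middle [([198.8, 224.3], 0.91)]
bottom_board [([215.4, 239.6], 0.55)]
   [([209.9, 215.1, 279.4, 229.6], 0.53)]
volumes [([214.0, 238.5], 0.56)]
top_board [([202.5, 239.3], 0.8)]
brass_weight [([195.9, 243.9], 0.88)]
push_stick [([268.9, 384.0], 0.82), ([221.1, 318.4], 0.44)]
   [([329.7, 248.4, 441.4, 287.0], 0.93), ([222.1, 278.3, 272.9, 332.6], 0.81)]
white_folder [([30
[... 565 characters left out ...]
534e-03]
 [-9.86696329e-01  7.53869690e-04 -1.62572403e-01]
 [ 1.62572551e-01  9.01159410e-03 -9.86655440e-01]] [-0.01550987  0.57431949  0.90877934]
stand []
slot_mouth []
bar_middle [([193.1, 201.4], 0.8)]
bottom_board []
   [([256.9, 186.6, 265.4, 209.7], 0.64)]
volumes []
top_board []
brass_weight [([200.2, 233.7], 0.65)]
push_stick [([199.1, 379.2], 0.86), ([301.7, 335.1], 0.56)]
   [([320.9, 272.0, 349.3, 331.6], 0.92), ([336.1, 181.8, 427.4, 212.0], 0.83)]
white_folder [([255.7, 394.1], 0.66)]
   [([371.0, 254.9, 419.0, 262.1], 0.75)]
water_jar [([157.9, 293.0], 0.79)]
   [([280.4, 137.4, 300.7, 167.9], 0.8)]
paste_jar [([278.1, 263.2], 0.62)]
   [([248.6, 264.3, 277.6, 290.7], 0.66)]
```

View pics/scene0.png

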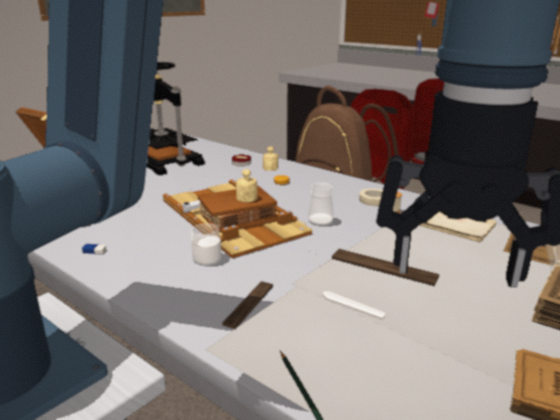

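View pics/top0.png

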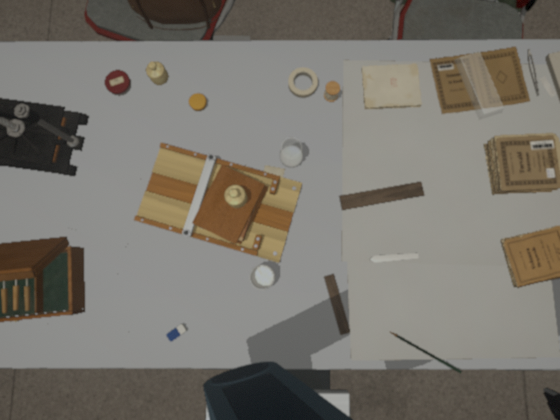

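The scene shows two dark strips. In the top view, A is at about (382,195), about 84 px long. B is at about (337,303), about 60 px long. A is the larger, so it should be the 201 mm push stick. I'll confirm this with a crop and measurements.

```bash
cat > h.py <<'E'
import numpy as np, cv2
from rig import *
def back(p,uv,z):
    K,R,t=p["camera_matrix"],p["R"],p["t"]
    d=R.T@np.linalg.solve(K,np.array([uv[0],uv[1],1.]));c=-R.T@t
    return c+d*(z-c[2])/d[2]
def proj(p,X):
    q=p["camera_matrix"]@(p["R"]@np.asarray(X,float)+p["t"]);return q[:2]/q[2]
E
python3 - <<'E'
from h import *
p=grab_frame("top");f=p["frame"][:,:,::-1]
a=cv2.resize(f[130:275,125:310],None,fx=4,fy=4,interpolation=cv2.INTER_CUBIC);cv2.imwrite("pics/c1.png",a)
a=cv2.resize(f[165:350,310:440],None,fx=3.2,fy=3.2,interpolation=cv2.INTER_CUBIC);cv2.imwrite("pics/c2.png",a)
for d in cut_out("push_stick",p)[:3]:
    m=d["mask"].astype(np.uint8);ys,xs=np.nonzero(m)
    P=np.array([back(p,(x,y),0.009)[:2] for x,y in zip(xs,ys)],np.float32)
    print(d["p"],cv2.minAreaRect(P),P.mean(0))
for th in ("water_jar","paste_jar"):
    d=landmark_of(th,p)[0]["centre"];print(th,back(p,d[::-1],0))
E
```

```text
0.75 ((0.5944947600364685, -0.24636700749397278), (0.038262590765953064, 0.19962920248508453), 10.180076599121094) [ 0.59496224 -0.2464279 ]
0.57 ((0.34492212533950806, -0.13422316312789917), (0.13563813269138336, 0.02558244578540325), 15.838178634643555) [ 0.34419182 -0.13457659]
0.23 ((0.4499029219150543, -0.2688790261745453), (0.015187205746769905, 0.10950782895088196), 4.742315292358398) [ 0.44998223 -0.2697704 ]
water_jar [ 0.69236633 -0.04063417  0.        ]
paste_jar [0.40265132 0.03741765 0.        ]
```

View pics/c1.png

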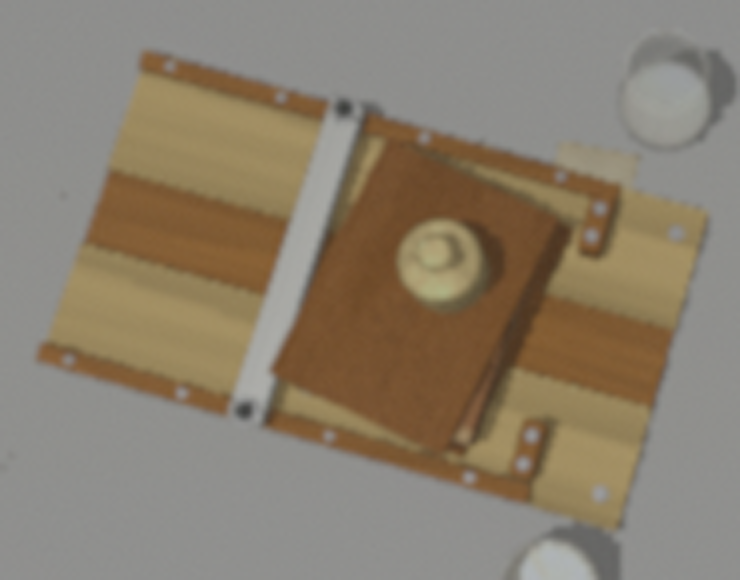

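View pics/c2.png

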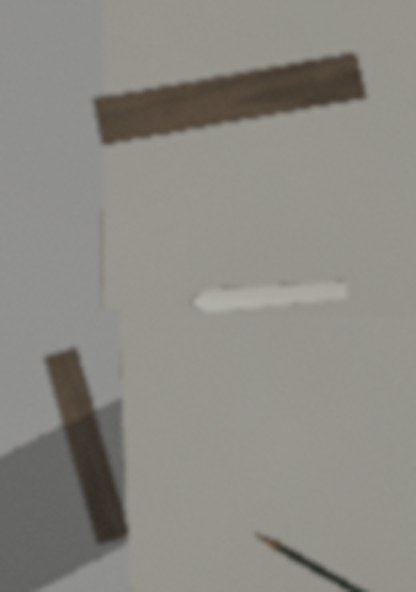

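The crop confirms A (200 × 38 mm measured) as the push stick; B is about 136 × 26 mm. Next I'll fit the stand's pose.

```bash
cat > fit.py <<'E'
from h import *
from scipy.optimize import least_squares
p=grab_frame("top");ps=grab_frame("scene")
# crop px -> stand xyz
c=[((706,211),(-.14,-.0985,.012)),((618,527),(-.14,.0985,.012)),((142,51),(.215,-.0985,.02)),((38,350),(.215,.0985,.02)),
((676,329),(-.14,-.024,.012)),((654,402),(-.14,.024,.012)),((110,172),(.215,-.024,.012)),((85,243),(.215,.024,.012))]
obs=[(p,np.array([125+(u+.5)/4-.5,130+(v+.5)/4-.5]),np.array(X)) for (u,v),X in c]
for th,X in (("slot_mouth",(-.14,0,.009)),("bar_middle",(.082,0,.024))):
    d=landmark_of(th,ps)
    if d: obs.append((ps,np.array(d[0]["centre"][::-1]),np.array(X)))
def W(q,X):
    cs,sn=np.cos(q[2]),np.sin(q[2]);return np.array([q[0]+cs*X[0]-sn*X[1],q[1]+sn*X[0]+cs*X[1],X[2]])
f=lambda q:np.concatenate([proj(P,W(q,X))-uv for P,uv,X in obs])
r=least_squares(f,[.55,.1,1.3],loss="soft_l1");q=r.x
print(q,np.round(f(q).reshape(-1,2),1).tolist())
for n,X in (("mouth",(-.14,0,.009)),("stripstart",(-.180,0,.009)),("grip0",(-.27,0,0))):print(n,W(q,np.array(X)))
for th in ("water_jar","paste_jar"):
    for P in (p,ps):
        d=landmark_of(th,P)
        if d:
            w=back(P,d[0]["centre"][::-1],0);dx=w[:2]-q[:2];cs,sn=np.cos(q[2]),np.sin(q[2])
            print(th,w,"stand",dx@[cs,sn],dx@[-sn,cs])
E
python3 fit.py
```

```text
[0.56971839 0.10261652 1.29108427] [[1.2, -0.4], [0.2, 1.1], [0.1, -0.8], [-1.1, 2.7], [0.2, -0.0], [0.1, 1.3], [-0.9, -1.2], [-1.2, -0.1], [1.3, -0.9], [0.2, 1.4]]
mouth [ 0.53106735 -0.03194238  0.009     ]
stripstart [ 0.52002419 -0.07038778  0.009     ]
grip0 [ 0.49517709 -0.15688993  0.        ]
water_jar [ 0.69562819 -0.04186183  0.        ] stand -0.10410215401572442 -0.16090373671300146
water_jar [ 0.6946212  -0.02689615  0.        ] stand -0.0899961228181044 -0.15580416730258664
paste_jar [0.40882769 0.03677866 0.        ] stand -0.10769759516726786 0.1364612393622365
paste_jar [0.39212072 0.02392044 0.        ] stand -0.12466852764444569 0.1489690111740565
```

```bash
python3 -m pendant '{"rotation":[[0,0,-0.163],[0,0,-0.326],[0,0,-0.489],[0,0,-0.652],[0,0,-0.815],[0,0,-0.978],[0,0,-1.141],[0,0,-1.304]],"travel":[[0.05,0.001,0.01],[0.1,0.003,0.025],[0.15,0.004,0.04],[0.2,0.006,0.055],[0.255,0.007,0.07],[0.31,0.009,0.085],[0.36,0.011,0.1],[0.408,0.012,0.11]],"claw":[1,1,1,1,1,1,1,1]}' 40
python3 - <<'E'
from h import *
p=grab_frame("wrist");cv2.imwrite("pics/w1.png",p["frame"][:,:,::-1])
s=observe();print(s["t"],s["eef_pos"],s["ee_rot"])
for d in cut_out("push_stick",p)[:2]:
    m=d["mask"];ys,xs=np.nonzero(m);print(d["p"],d["extent"])
    P=np.array([back(p,(x,y),0.009)[:2] for x,y in zip(xs,ys)],np.float32)
    print(cv2.minAreaRect(P))
E
```

```text
t: 3.3
eef_pos: [0.6115, -0.3307, 0.1203]
ee_rot: [[-0.183, 0.983, -0.001], [0.983, 0.183, 0.0], [0.001, -0.001, -1.0]]
wrist_force: [0.5, -0.8, 0.5]
gripper_width: 0.0858
3.35 [ 0.6160663  -0.32684196  0.11869959] [[-0.19196167  0.98140033  0.00202716]
 [ 0.98139892  0.19195505  0.00306908]
 [ 0.00262287  0.0025786  -0.99999324]]
0.66 [251.6, 0.0, 307.0, 223.5]
((0.59991055727005, -0.26550596952438354), (0.03670010715723038, 0.16094641387462616), 9.88973331451416)
```

View pics/w1.png

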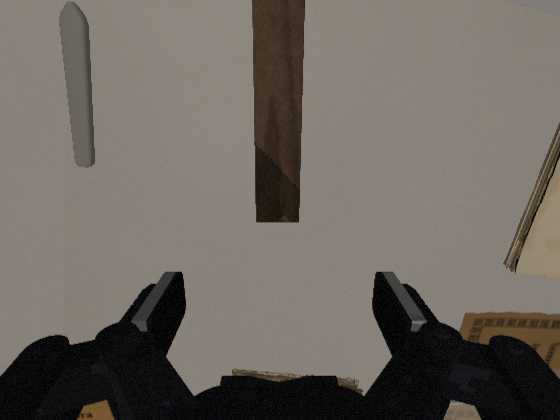

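The wrist view shows the strip's near end at (278,222), which agrees with the top view. Now I'll check the settled pose.

```bash
python3 -m pendant '{"rotation":[[0,0,0]],"travel":[[0,0,0]],"claw":[1]}'
python3 - <<'E'
from h import *
for i in range(3):
    p=grab_frame("wrist");s=observe();print(s["t"],s["eef_pos"],np.degrees(np.arctan2(s["ee_rot"][1,0],s["ee_rot"][0,0])))
    for d in cut_out("push_stick",p)[:1]:
        ys,xs=np.nonzero(d["mask"])
        P=np.array([back(p,(x,y),0.009)[:2] for x,y in zip(xs,ys)],np.float32)
        (c,wh,a)=cv2.minAreaRect(P);b=cv2.boxPoints((c,wh,a));b=b[np.argsort(b[:,1])][:2].mean(0);print(a,"rear end",b)
E
```

```text
t: 3.52
eef_pos: [0.6101, -0.3313, 0.1207]
ee_rot: [[-0.177, 0.984, -0.001], [0.984, 0.177, 0.0], [0.0, -0.001, -1.0]]
wrist_force: [0.0, 0.0, 0.5]
gripper_width: 0.0849
3.575 [ 0.60961242 -0.33202327  0.12121329] 100.14022046859444
10.138276100158691 rear end [ 0.61428404 -0.34359884]
3.675 [ 0.60927499 -0.33273639  0.12185641] 100.0822565035621
10.22428035736084 rear end [ 0.61438245 -0.3450557 ]
3.775 [ 0.60936695 -0.33279847  0.1220086 ] 100.0821813718104
10.128318786621094 rear end [ 0.61424744 -0.34378064]
```

```bash
python3 -m pendant '{"rotation":[[0,0,0],[0,0,0],[0,0,0],[0,0,0],[0,0,0],[0,0,0],[0,0,0],[0,0,0]],"travel":[[0.001,0.002,0.05],[0.002,0.002,0.095],[0.002,0.002,0.115],[0.002,0.002,0.122],[0.002,0.002,0.122],[0.002,0.002,0.122],[0.002,0.002,0.122],[0.002,0.002,0.122]],"claw":[1,1,1,1,1,-0.2,-0.2,-0.2]}' 40
python3 -m pendant '{"rotation":[[0,0,0],[0,0,0]],"travel":[[0,0,0],[0,0,0]],"claw":[-0.2,-0.2]}' 40
python3 - <<'E'
from h import *
p=grab_frame("wrist");cv2.imwrite("pics/w2.png",p["frame"][:,:,::-1])
E
```

```text
t: 4.82
eef_pos: [0.6123, -0.3298, 0.0005]
ee_rot: [[-0.177, 0.984, 0.001], [0.984, 0.177, -0.001], [-0.001, 0.001, -1.0]]
wrist_force: [-0.9, -0.3, 1.4]
gripper_width: 0.0352
t: 5.08
eef_pos: [0.6123, -0.3298, 0.0005]
ee_rot: [[-0.177, 0.984, 0.001], [0.984, 0.177, -0.001], [-0.001, 0.001, -1.0]]
wrist_force: [-0.4, -0.0, 5.2]
gripper_width: 0.035
```

View pics/w2.png

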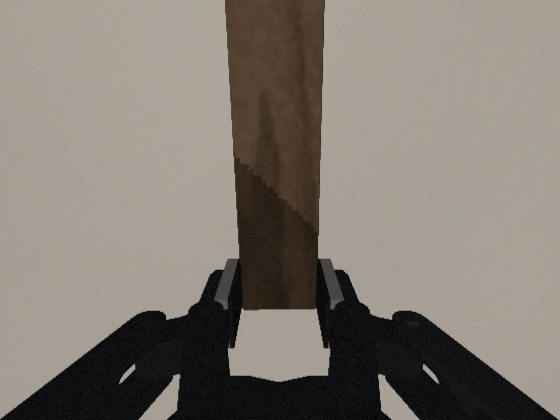

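```bash
python3 -m pendant '{"rotation":[[0,0,0],[0,0,0],[0,0,0]],"travel":[[0,0,0],[0,0,0],[0,0,0]],"claw":[-1,-1,-1]}' 40
```

```text
t: 5.5
eef_pos: [0.6123, -0.3298, 0.0005]
ee_rot: [[-0.177, 0.984, 0.001], [0.984, 0.177, -0.001], [-0.001, 0.001, -1.0]]
wrist_force: [-0.6, 1.0, 6.4]
gripper_width: 0.0348
```

The fingertips seem to be touching the bench, since Fz is 6 N. I'll open, raise 4 mm and regrip so that only the upper part is held.

```bash
python3 -m pendant '{"rotation":[[0,0,0],[0,0,0],[0,0,0],[0,0,0],[0,0,0],[0,0,0],[0,0,0]],"travel":[[0,0,0],[0,0,-0.004],[0,0,-0.004],[0,0,-0.004],[0,0,-0.004],[0,0,-0.004],[0,0,-0.004]],"claw":[0.2,0.2,0.2,-1,-1,-1,-1]}' 40
python3 -m pendant '{"rotation":[[0,0,0],[0,0,0],[0,0,0]],"travel":[[0,0,-0.02],[0,0,-0.06],[0,0,-0.08]],"claw":[-1,-1,-1]}' 40
python3 - <<'E'
from h import *
p=grab_frame("wrist");cv2.imwrite("pics/w3.png",p["frame"][:,:,::-1])
p=grab_frame("scene");cv2.imwrite("pics/s3.png",cv2.resize(p["frame"][130:330,250:530,::-1],None,fx=2.5,fy=2.5))
E
```

```text
t: 6.38
eef_pos: [0.6119, -0.3296, 0.0035]
ee_rot: [[-0.177, 0.984, 0.0], [0.984, 0.177, -0.0], [-0.0, 0.0, -1.0]]
wrist_force: [0.3, 0.6, 3.0]
gripper_width: 0.0343
t: 6.75
eef_pos: [0.6128, -0.3302, 0.0869]
ee_rot: [[-0.177, 0.984, 0.003], [0.984, 0.177, -0.002], [-0.003, 0.003, -1.0]]
wrist_force: [0.5, -0.1, 0.1]
gripper_width: 0.0341
```

View pics/w3.png

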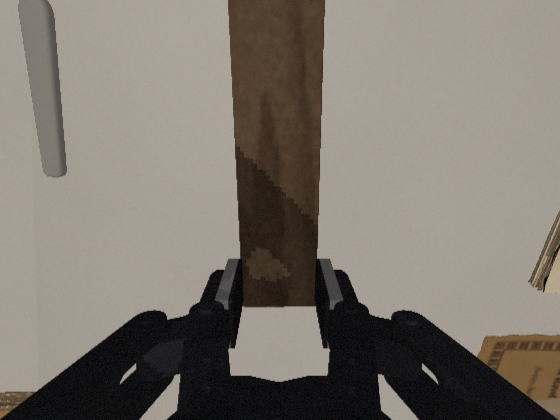

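View pics/s3.png

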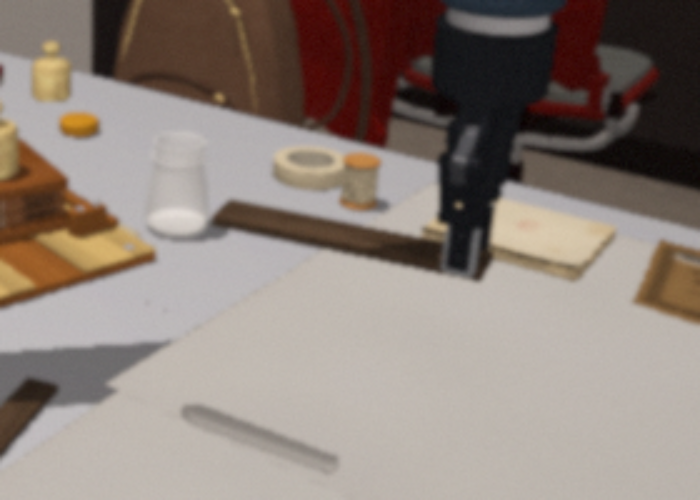

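```bash
python3 -m pendant '{"rotation":[[0,0,0.08],[0,0,0.2],[0,0,0.33],[0,0,0.42],[0,0,0.456],[0,0,0.456],[0,0,0.456],[0,0,0.456]],"travel":[[0.03,-0.015,0],[0.07,-0.035,0],[0.12,-0.06,0.01],[0.16,-0.08,0.02],[0.182,-0.09,0.037],[0.182,-0.09,0.037],[0.182,-0.09,0.037],[0.182,-0.09,0.037]],"claw":[-1,-1,-1,-1,-1,-1,-1,-1]}' 40
python3 - <<'E'
from h import *
s=observe();print(s["eef_pos"],np.degrees(np.arctan2(s["ee_rot"][1,0],s["ee_rot"][0,0])))
p=grab_frame("top");f=p["frame"][:,:,::-1]
cv2.imwrite("pics/t4.png",cv2.resize(f[150:300,230:390],None,fx=4.5,fy=4,interpolation=cv2.INTER_CUBIC))
p=grab_frame("wrist");cv2.imwrite("pics/w4.png",p["frame"][:,:,::-1])
E
```

```text
t: 7.85
eef_pos: [0.4923, -0.1677, 0.0469]
ee_rot: [[0.275, 0.962, 0.002], [0.962, -0.275, -0.001], [-0.001, 0.002, -1.0]]
wrist_force: [0.3, -0.7, -0.4]
gripper_width: 0.0342
[ 0.49228394 -0.16765934  0.0469188 ] 74.05245257088912
```

View pics/t4.png

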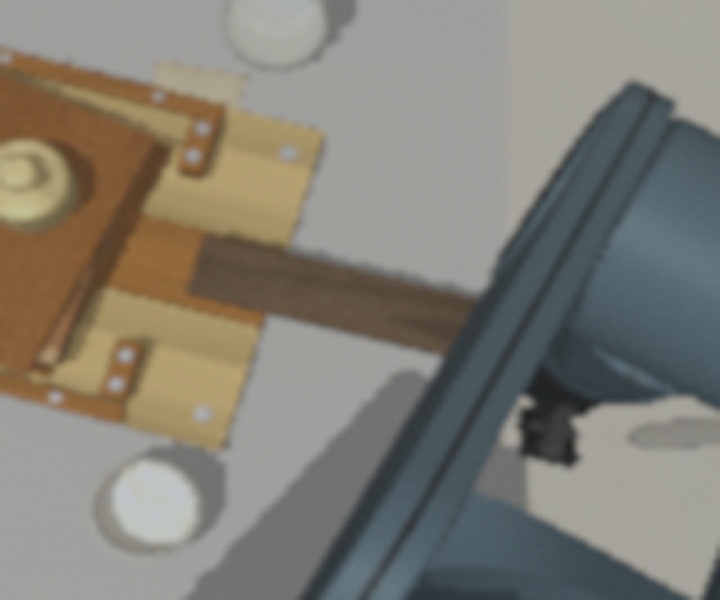

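View pics/w4.png

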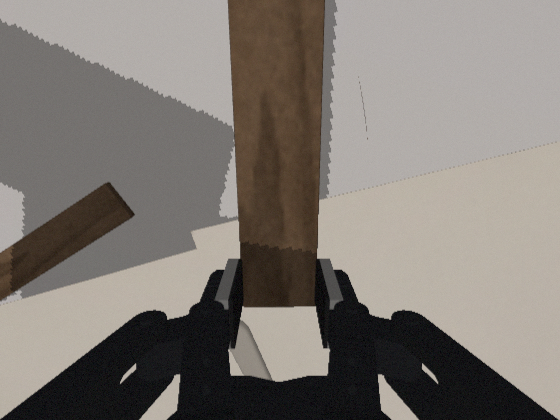

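The strip hangs over the slot at about (320,290) in the crop. I'll measure its lateral offset and yaw in this one image.

```bash
cat > al.py <<'E'
from h import *
p=grab_frame("top")
def b(U,V,z,o=(230,150),s=(4.5,4)): return back(p,(o[0]+(U+.5)/s[0]-.5,o[1]+(V+.5)/s[1]-.5),z)[:2]
def rep(n,A,B):
    d=A-B;print(n,A,B,"yaw",np.degrees(np.arctan2(d[1],d[0])),"len",np.hypot(*d))
z=.052
L1,L2=b(100,288,.012),b(265,322,.012);rep("slot near",L1,L2)
u=b(148,218,.012);print("slot far pt",u)
S1,S2=b(190,295,z),b(440,352,z);rep("strip near",S1,S2)
T1,T2=b(203,235,z),b(480,290,z);rep("strip far",T1,T2)
F1,F2=b(325,133,.012),b(226,447,.012);rep("feed edge",F2,F1)
# axis angle
th=np.radians(73.97);n=np.array([-np.sin(th),np.cos(th)])
print("lat slot near",n@L1,n@L2,"slot far",n@u,"feed mid",n@((F1+F2)/2))
print("lat strip near",n@S1,n@S2,"far",n@T1,n@T2, "tcp",n@observe()["eef_pos"][:2])
x=np.array([np.cos(th),np.sin(th)]);print("long: feed",x@F1,x@F2,"strip front",x@S1,x@T1,"tcp",x@observe()["eef_pos"][:2])
E
python3 al.py; sed -i 's/^//' fit.py
```

```text
slot near [0.53102034 0.0598578 ] [ 0.51104467 -0.02606537] yaw 76.91219735774624 len 0.08821461789546915
slot far pt [0.57252603 0.03521542]
strip near [0.52247111 0.01142347] [ 0.49050294 -0.11271057] yaw 75.55845380835385 len 0.12818433445002544
strip far [0.55650771 0.00507953] [ 0.52524912 -0.13319666] yaw 77.26187044855568 len 0.1417653079428135
feed edge [ 0.43881034 -0.00599546] [ 0.62359893 -0.05788316] yaw 164.31552846190505 len 0.19193529275255705
lat slot near -0.49384362910451546 -0.49837155011511214 slot far -0.5405402307070332 feed mid -0.5193696737514351
lat strip near -0.49900150431085977 -0.5025547993996201 far -0.5334664955645064 -0.5416069961281278 tcp -0.5186068860223012
long: feed 0.1165684998809575 0.11541102013167315 strip front 0.15525480026992505 0.15855641217523178 tcp -0.024870275514079457
```

```bash
cat > ref.py <<'E'
from h import *
from scipy.optimize import least_squares
from scipy.ndimage import map_coordinates
p=grab_frame("top");img=cv2.imread("pics/top0.png").astype(float)
ch=img[:,:,0]-img[:,:,2]  # blue-red : wood vs grey
# second channel for slot edges
sg=cv2.GaussianBlur(ch,(0,0),.7); lum=cv2.GaussianBlur(img.sum(2)/3,(0,0),.7)
def W(q,X):
    cs,sn=np.cos(q[2]),np.sin(q[2]);return np.array([q[0]+cs*X[0]-sn*X[1],q[1]+sn*X[0]+cs*X[1],X[2]])
segs=[("rail-",sg,(-.07,-.0985,.02),(.06,-.0985,.02)),("rail-b",sg,(.1,-.0985,.02),(.21,-.0985,.02)),("rail+",sg,(-.07,.0985,.02),(.06,.0985,.02)),("rail+b",sg,(.1,.0985,.02),(.21,.0985,.02)),
("feed",sg,(-.14,-.09,.012),(-.14,-.03,.012)),("feed2",sg,(-.14,.03,.012),(-.14,.06,.012)),("out",sg,(.215,-.08,.012),(.215,.08,.012)),
("slotA",lum,(.11,-.024,.012),(.21,-.024,.012)),("slotB",lum,(.11,.024,.012),(.21,.024,.012)),("slotC",lum,(-.135,-.024,.012),(-.08,-.024,.012)),("slotD",lum,(-.135,.024,.012),(-.08,.024,.012))]
q=np.array([0.5697,0.1026,1.2911])
for it in range(6):
    obs=[];rad=4 if it<2 else 2.5
    for n,im,A,B in segs:
        A,B=np.array(A),np.array(B)
        a,b=proj(p,W(q,A)),proj(p,W(q,B));d=(b-a)/np.hypot(*(b-a));nn=np.array([-d[1],d[0]])
        for s in np.linspace(.05,.95,14):
            X=A+s*(B-A);c=proj(p,W(q,X));o=np.arange(-rad,rad+.01,.1)
            pts=c+o[:,None]*nn;v=map_coordinates(im,[pts[:,1],pts[:,0]],order=1)
            g=np.abs(np.gradient(v));k=g.argmax()
            if g[k]>.5: obs.append((n,X,nn,nn@(c+o[k]*nn)))
    f=lambda q:np.array([nn@proj(p,W(q,X))-t for n,X,nn,t in obs])
    q=least_squares(f,q,loss="soft_l1",f_scale=.4).x
r=f(q);print(q,np.degrees(q[2]))
for s in segs:
    k=[i for i,o in enumerate(obs) if o[0]==s[0]];print(s[0],len(k),np.round(np.median(r[k]),2) if k else None)
print("mouth",W(q,np.array((-.14,0,.009))),"grip -.28",W(q,np.array((-.28,0,0))))
s=observe();d=s["eef_pos"][:2]-q[:2];print("tcp in stand",d@[np.cos(q[2]),np.sin(q[2])],d@[-np.sin(q[2]),np.cos(q[2])])
E
python3 ref.py
```

```text
[0.56956318 0.10329063 1.29016743] 73.9211486555937
rail- 14 0.6
rail-b 14 0.55
rail+ 14 -0.4
rail+b 14 -0.6
feed 14 -0.14
feed2 14 -0.14
out 14 0.41
slotA 14 0.3
slotB 14 -0.2
slotC 14 -0.05
slotD 14 -0.0
mouth [ 0.53078878 -0.03123278  0.009     ] grip -.28 [ 0.49201438 -0.16575618  0.        ]
tcp in stand -0.2812237012068742 0.0003393731770808537
```

```bash
cat > strip.py <<'E'
from h import *
from scipy.ndimage import map_coordinates
import sys
Q=np.array([0.56956,0.10329,1.29017])
def W(X,q=Q):
    cs,sn=np.cos(q[2]),np.sin(q[2]);return np.array([q[0]+cs*X[0]-sn*X[1],q[1]+sn*X[0]+cs*X[1],X[2]])
def run(x0,x1,z):
    p=grab_frame("top");im=cv2.GaussianBlur(p["frame"].astype(float).sum(2)/3,(0,0),.6)
    for sgn in (-1,1):
        ys=[]
        for x in np.linspace(x0,x1,12):
            o=np.arange(.012,.030,.0003);P=np.array([proj(p,W((x,sgn*v,z))) for v in o])
            g=np.gradient(map_coordinates(im,[P[:,1],P[:,0]],order=1));ys.append(sgn*o[g.argmax()])
        print(sgn,np.round(np.array(ys)*1000,1))
if __name__=="__main__": run(*map(float,sys.argv[1:4]))
E
python3 strip.py -.19 -.10 .052
```

```text
-1 [-20.4 -20.4 -18.9 -19.2 -20.4 -18.9 -18.6 -19.2 -18.  -18.9 -18.  -18. ]
1 [19.5 19.5 19.5 19.5 19.5 19.8 19.8 26.7 26.7 26.7 26.7 26.7]
```

```bash
python3 -m pendant '{"rotation":[[0,0,0],[0,0,0],[0,0,0],[0,0,0],[0,0,0]],"travel":[[0,0,0.015],[0,0,0.028],[0,0,0.032],[0,0,0.034],[0,0,0.034]],"claw":[-1,-1,-1,-1,-1]}'
python3 - <<'E'
from h import *
p=grab_frame("scene");cv2.imwrite("pics/s5.png",cv2.resize(p["frame"][150:300,160:400,::-1],None,fx=3.3,fy=3.3,interpolation=cv2.INTER_CUBIC))
p=grab_frame("top");cv2.imwrite("pics/t5.png",cv2.resize(p["frame"][150:300,230:390,::-1],None,fx=4,fy=4,interpolation=cv2.INTER_CUBIC))
E
python3 strip.py -.18 -.10 .018
```

```text
t: 8.72
eef_pos: [0.491, -0.1662, 0.0123]
ee_rot: [[0.274, 0.962, -0.0], [0.962, -0.274, 0.0], [0.0, -0.0, -1.0]]
wrist_force: [-0.2, 0.0, 0.3]
gripper_width: 0.0342
-1 [-15.3 -15.9 -16.2 -16.5 -15.9 -16.2 -16.8 -23.1 -22.5 -22.8 -23.7 -23.4]
1 [19.5 19.8 20.4 20.1 20.1 20.1 24.  24.  23.7 23.7 24.9 24.6]
```

View pics/s5.png

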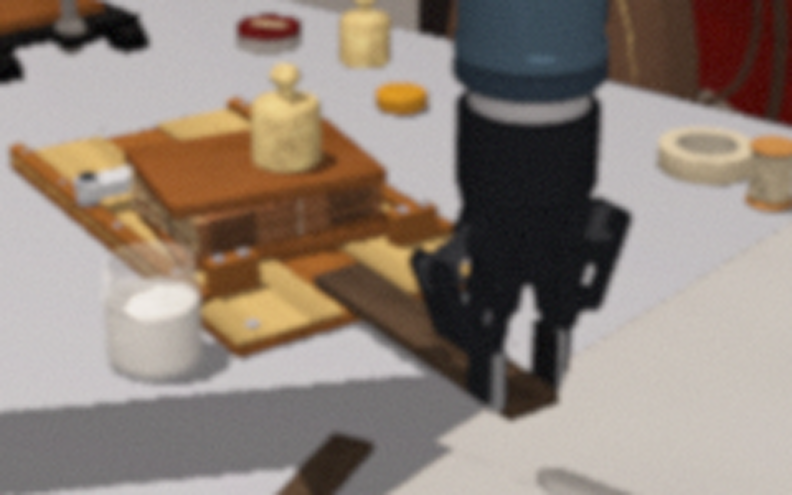

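View pics/t5.png

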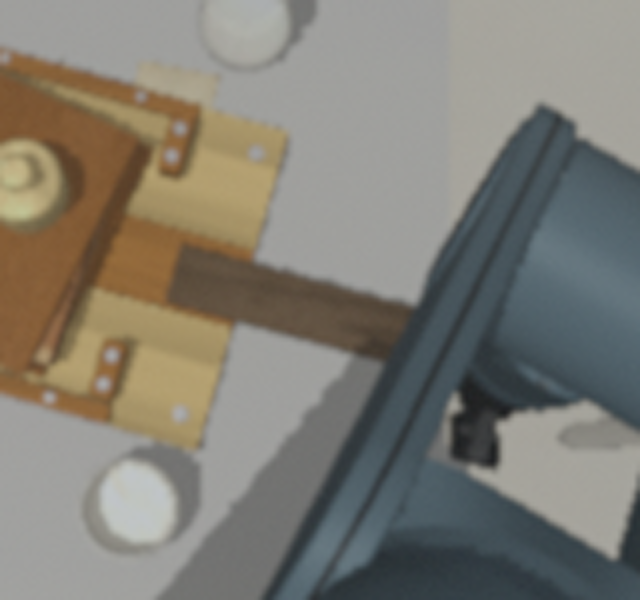

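```bash
python3 -m pendant '{"rotation":[[0,0,0],[0,0,0],[0,0,0],[0,0,0]],"travel":[[0,0.001,0.0005],[0.005,0.001,0.001],[0.01,0.001,0.001],[0.01,0.001,0.001]],"claw":[-1,-1,-1,-1]}'
python3 -m pendant '{"rotation":[[0,0,0],[0,0,0],[0,0,0]],"travel":[[0.004,0,0],[0.008,0,0],[0.008,0,0]],"claw":[-1,-1,-1]}'
```

```text
t: 9.38
eef_pos: [0.4948, -0.1563, 0.0114]
ee_rot: [[0.274, 0.962, 0.0], [0.962, -0.274, 0.0], [0.0, 0.0, -1.0]]
wrist_force: [-0.3, 0.4, 0.5]
gripper_width: 0.0343
t: 9.75
eef_pos: [0.4969, -0.1488, 0.0113]
ee_rot: [[0.274, 0.962, -0.0], [0.962, -0.274, 0.0], [0.0, -0.0, -1.0]]
wrist_force: [1.0, 0.0, 0.5]
gripper_width: 0.0346
```

```bash
python3 -m pendant '{"rotation":[[0,0,0],[0,0,0]],"travel":[[0,0,0.001],[0,0,0.001]],"claw":[-1,-1]}'
python3 -m pendant '{"rotation":[[0,0,0],[0,0,0]],"travel":[[0,0,0.001],[0,0,0.001]],"claw":[-1,-1]}'
python3 - <<'E'
from h import *
p=grab_frame("scene");cv2.imwrite("pics/s6.png",cv2.resize(p["frame"][190:290,200:360,::-1],None,fx=4.8,fy=4.8,interpolation=cv2.INTER_CUBIC))
E
```

```text
t: 10.0
eef_pos: [0.4968, -0.1491, 0.0102]
ee_rot: [[0.275, 0.962, -0.0], [0.962, -0.275, 0.0], [0.0, -0.0, -1.0]]
wrist_force: [0.9, 0.4, -0.5]
gripper_width: 0.0345
t: 10.25
eef_pos: [0.4969, -0.1492, 0.0093]
ee_rot: [[0.274, 0.962, -0.0], [0.962, -0.274, 0.0], [0.0, -0.0, -1.0]]
wrist_force: [0.8, 0.9, 1.2]
gripper_width: 0.0346
```

View pics/s6.png

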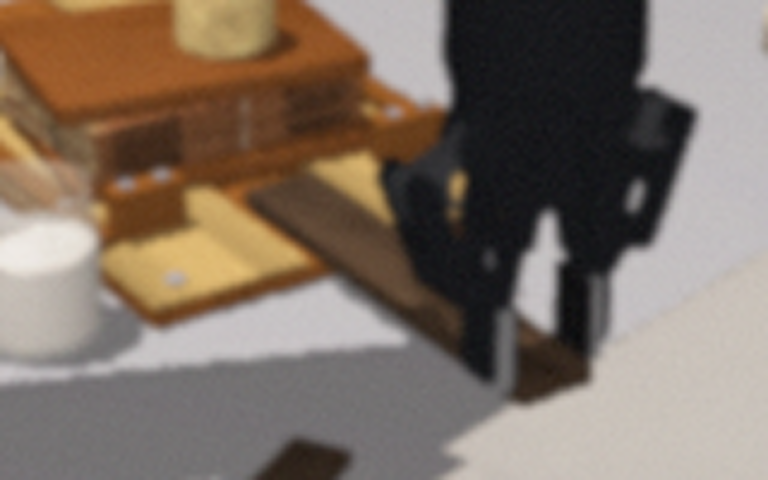

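```bash
python3 -m pendant '{"rotation":[[0,0,0],[0,0,0],[0,0,0],[0,0,0],[0,0,0],[0,0,0],[0,0,0],[0,0,0]],"travel":[[0,0,-0.002],[0,0,-0.003],[0.005,0,-0.003],[0.01,0,-0.003],[0.015,0,-0.003],[0.02,0,-0.003],[0.025,0,-0.003],[0.03,0,-0.003]],"claw":[-1,-1,-1,-1,-1,-1,-1,-1]}' 70
python3 - <<'E'
from h import *
p=grab_frame("scene");cv2.imwrite("pics/s7.png",cv2.resize(p["frame"][160:280,170:360,::-1],None,fx=4.2,fy=4.2,interpolation=cv2.INTER_CUBIC))
p=grab_frame("top");cv2.imwrite("pics/t7.png",cv2.resize(p["frame"][130:300,125:325,::-1],None,fx=3.5,fy=3.5,interpolation=cv2.INTER_CUBIC))
E
```

```text
t: 11.3
eef_pos: [0.5055, -0.1212, 0.0125]
ee_rot: [[0.274, 0.962, 0.001], [0.962, -0.274, -0.002], [-0.002, 0.001, -1.0]]
wrist_force: [-0.9, -4.8, 0.4]
gripper_width: 0.0333
```

View pics/s7.png

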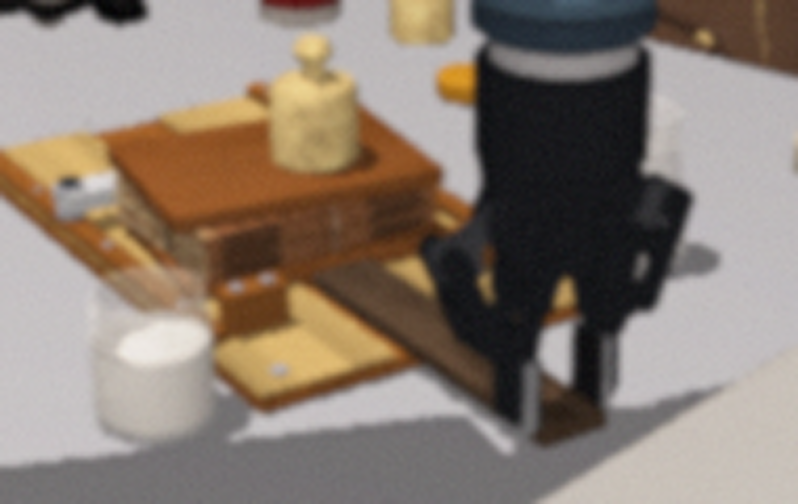

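View pics/t7.png

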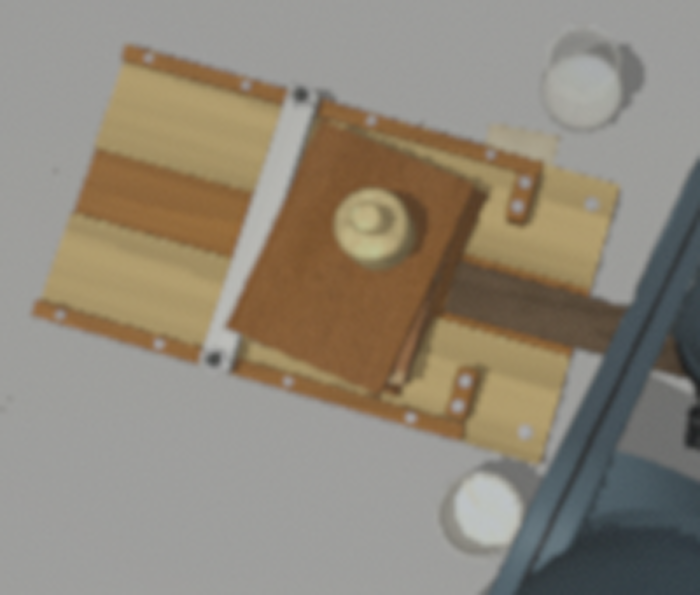

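```bash
python3 -m pendant '{"rotation":[[0,0,0],[0,0,0],[0,0,0],[0,0,0],[0,0,0],[0,0,0],[0,0,0],[0,0,0]],"travel":[[0.006,0,0],[0.012,0,0],[0.018,0,0],[0.024,0,0],[0.03,0,0],[0.036,0,0],[0.042,0,0],[0.048,0,0]],"claw":[-1,-1,-1,-1,-1,-1,-1,-1]}' 70
python3 - <<'E'
from h import *
p=grab_frame("scene");cv2.imwrite("pics/s8.png",cv2.resize(p["frame"][160:280,170:360,::-1],None,fx=4.2,fy=4.2,interpolation=cv2.INTER_CUBIC))
E
```

```text
t: 12.4
eef_pos: [0.5188, -0.0763, 0.0127]
ee_rot: [[0.274, 0.962, 0.001], [0.962, -0.274, -0.003], [-0.003, 0.002, -1.0]]
wrist_force: [-1.6, -11.8, -0.6]
gripper_width: 0.0329
```

View pics/s8.png

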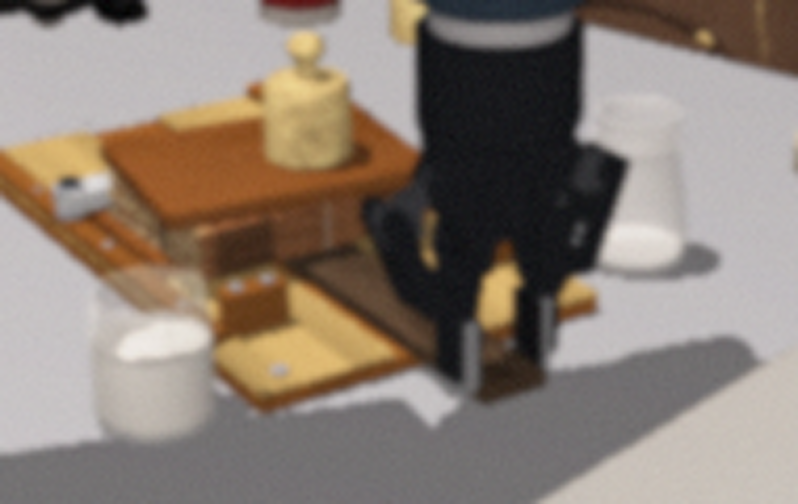

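```bash
python3 -m pendant '{"rotation":[[0,0,0],[0,0,0],[0,0,0],[0,0,0],[0,0,0],[0,0,0],[0,0,0],[0,0,0]],"travel":[[0,0,0],[0,0,0],[0,0,-0.0025],[0,0,-0.0025],[0,0,-0.0025],[0,0,-0.0025],[0,0,-0.0025],[0,0,-0.0025]],"claw":[0.15,0.15,0.15,-1,-1,-1,-1,-1]}' 60
python3 - <<'E'
from h import *
p=grab_frame("scene");cv2.imwrite("pics/s9.png",cv2.resize(p["frame"][210:270,240:320,::-1],None,fx=9,fy=9,interpolation=cv2.INTER_CUBIC))
p=grab_frame("wrist");cv2.imwrite("pics/w9.png",p["frame"][:,:,::-1])
E
```

```text
t: 13.45
eef_pos: [0.5184, -0.0741, 0.0149]
ee_rot: [[0.275, 0.962, 0.0], [0.962, -0.275, 0.0], [0.0, 0.0, -1.0]]
wrist_force: [0.6, -0.1, 0.3]
gripper_width: 0.0323
```

View pics/s9.png

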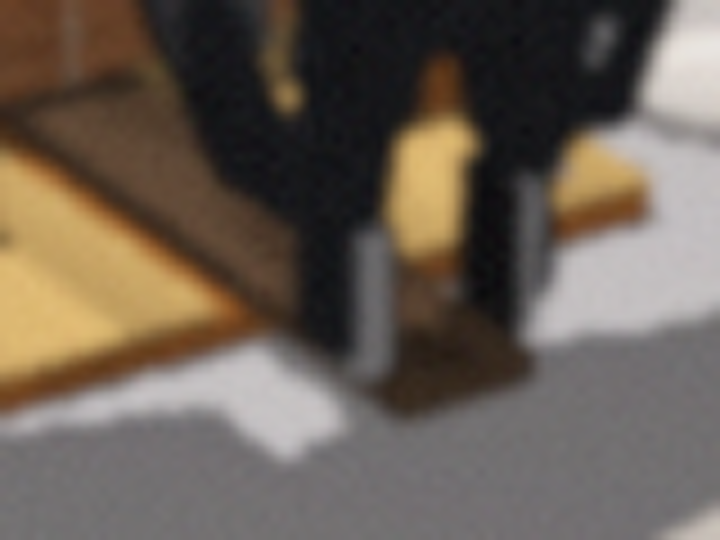

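View pics/w9.png

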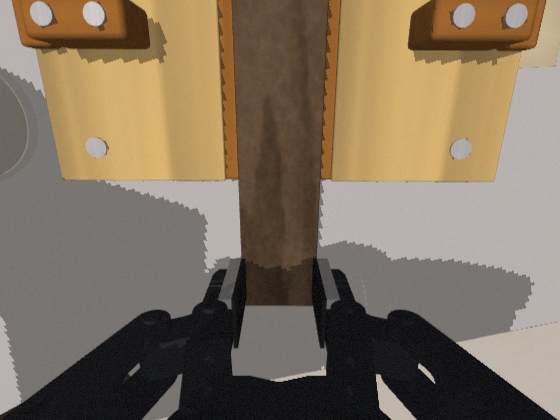

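```bash
python3 -m pendant '{"rotation":[[0,0,0],[0,0,0],[0,0,0],[0,0,0],[0,0,0],[0,0,0],[0,0,0],[0,0,0]],"travel":[[0.006,0,0],[0.012,0,0],[0.018,0,0],[0.024,0,0],[0.03,0,0],[0.036,0,0],[0.042,0,0],[0.045,0,0]],"claw":[-1,-1,-1,-1,-1,-1,-1,-1]}' 70
python3 - <<'E'
from h import *
p=grab_frame("scene");cv2.imwrite("pics/s10.png",cv2.resize(p["frame"][160:280,170:360,::-1],None,fx=4.2,fy=4.2,interpolation=cv2.INTER_CUBIC))
p=grab_frame("wrist");cv2.imwrite("pics/w10.png",p["frame"][:,:,::-1])
E
```

```text
t: 14.55
eef_pos: [0.5308, -0.035, 0.0156]
ee_rot: [[0.273, 0.962, 0.0], [0.962, -0.273, -0.006], [-0.006, 0.002, -1.0]]
wrist_force: [-4.2, -11.7, 6.5]
gripper_width: 0.0314
```

View pics/s10.png

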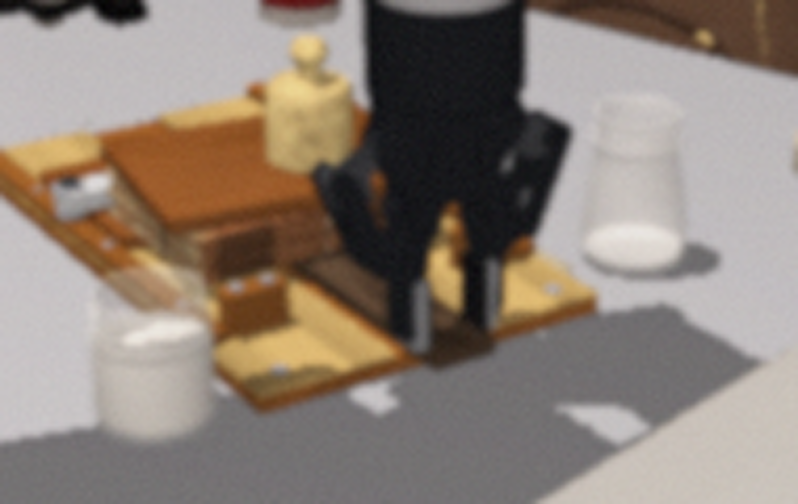

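View pics/w10.png

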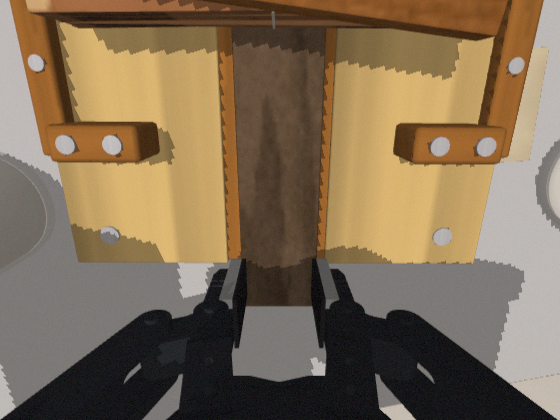

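```bash
python3 -m pendant '{"rotation":[[0,0,0],[0,0,0],[0,0,0],[0,0,0],[0,0,0],[0,0,0],[0,0,0]],"travel":[[-0.003,0,0],[-0.003,0,0],[-0.003,0,-0.002],[-0.003,0,-0.002],[-0.003,0,-0.002],[-0.003,0,-0.002],[-0.003,0,-0.002]],"claw":[0.15,0.15,0.15,-1,-1,-1,-1]}' 60
python3 -m pendant '{"rotation":[[0,0,0],[0,0,0],[0,0,0]],"travel":[[0.006,0,0],[0.012,0,0],[0.015,0,0]],"claw":[-1,-1,-1]}' 70
```

```text
t: 15.52
eef_pos: [0.5305, -0.0338, 0.0181]
ee_rot: [[0.274, 0.962, 0.002], [0.962, -0.274, -0.0], [0.0, 0.002, -1.0]]
wrist_force: [-2.8, 0.5, 9.1]
gripper_width: -0.0001
t: 15.9
eef_pos: [0.535, -0.0205, 0.018]
ee_rot: [[0.274, 0.962, 0.002], [0.962, -0.274, -0.002], [-0.002, 0.003, -1.0]]
wrist_force: [-1.9, -5.9, 7.0]
gripper_width: 0.0002
```

The gripper has shut fully, so the pads slid off the strip's top edge. The tips were too high rather than too low. I'll raise clear, open and look.

```bash
python3 -m pendant '{"rotation":[[0,0,0],[0,0,0],[0,0,0],[0,0,0]],"travel":[[-0.003,0,-0.01],[-0.003,0,-0.02],[-0.003,0,-0.02],[-0.003,0,-0.02]],"claw":[-1,0.4,0.4,0.4]}' 60
python3 - <<'E'
from h import *
p=grab_frame("wrist");cv2.imwrite("pics/w11.png",p["frame"][:,:,::-1])
p=grab_frame("scene");cv2.imwrite("pics/s11.png",cv2.resize(p["frame"][160:280,170:360,::-1],None,fx=4.2,fy=4.2,interpolation=cv2.INTER_CUBIC))
E
```

```text
t: 16.4
eef_pos: [0.533, -0.0222, 0.0368]
ee_rot: [[0.274, 0.962, 0.0], [0.962, -0.274, 0.0], [0.0, -0.0, -1.0]]
wrist_force: [-0.7, 0.2, -0.4]
gripper_width: 0.0541
```

View pics/w11.png

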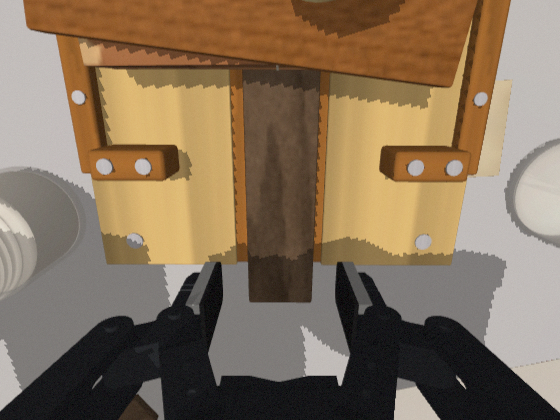

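View pics/s11.png

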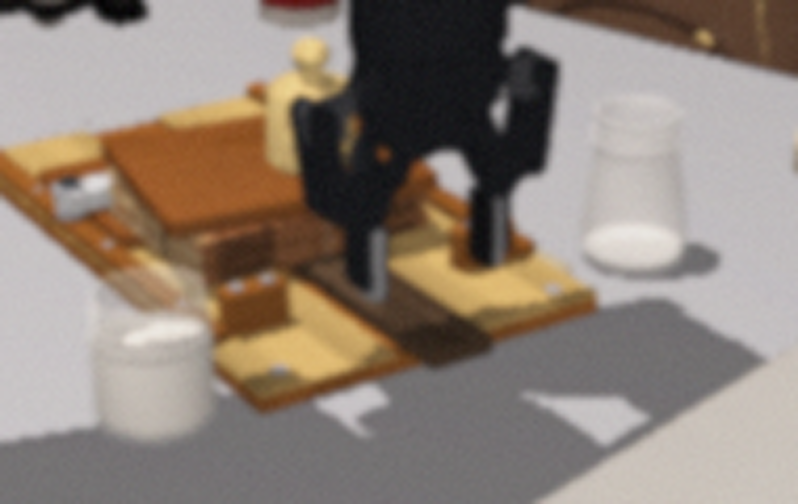

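```bash
cat > tcp.py <<'E'
from h import *
Q=np.array([0.56956,0.10329,1.29017])
def st(w):
    d=np.asarray(w)[:2]-Q[:2];return np.array([d@[np.cos(Q[2]),np.sin(Q[2])],d@[-np.sin(Q[2]),np.cos(Q[2])]])
E
python3 - <<'E'
from tcp import *
p=grab_frame("wrist");s=observe()
print("tcp",st(s["eef_pos"]),s["eef_pos"][2])
for n,uv,z in (("endL",(249,301),.018),("endR",(312,301),.018),("bedL",(107,264),.012),("bedR",(452,264),.012),("slotL",(238,262),.012),("slotR",(322,262),.012)): print(n,st(back(p,uv,z)))
E
```

```text
tcp [-0.13072609  0.0006335 ] 0.03646730959949291
endL [-0.15773787  0.01632117]
endR [-0.15766517 -0.01973662]
bedL [-0.13747914  0.09727948]
bedR [-0.13706952 -0.09950748]
slotL [-0.1360579   0.02253602]
slotR [-0.13595822 -0.0252764 ]
```

```bash
python3 -m pendant '{"rotation":[[0,0,0],[0,0,0],[0,0,0],[0,0,0],[0,0,0],[0,0,0],[0,0,0],[0,0,0]],"travel":[[-0.017,0.002,0],[-0.017,0.002,0.015],[-0.017,0.002,0.023],[-0.017,0.002,0.0255],[-0.017,0.002,0.0255],[-0.017,0.002,0.0255],[-0.017,0.002,0.0255],[-0.017,0.002,0.0255]],"claw":[0.4,0.4,0.4,0.4,-1,-1,-1,-1]}' 50
python3 -m pendant '{"rotation":[[0,0,0]],"travel":[[0,0,0]],"claw":[-1]}' 50
python3 - <<'E'
from tcp import *
p=grab_frame("wrist");cv2.imwrite("pics/w12.png",p["frame"][:,:,::-1]);print(st(observe()["eef_pos"]))
E
```

```text
t: 17.55
eef_pos: [0.5304, -0.039, 0.0116]
ee_rot: [[0.274, 0.962, 0.0], [0.962, -0.274, 0.0], [0.0, 0.0, -1.0]]
wrist_force: [-0.8, 1.0, 1.4]
gripper_width: 0.0342
t: 17.68
eef_pos: [0.5304, -0.039, 0.0115]
ee_rot: [[0.274, 0.962, 0.0], [0.962, -0.274, 0.0], [0.0, 0.0, -1.0]]
wrist_force: [-0.9, 1.0, 2.4]
gripper_width: 0.0341
[-0.14760425 -0.00176342]
```

View pics/w12.png

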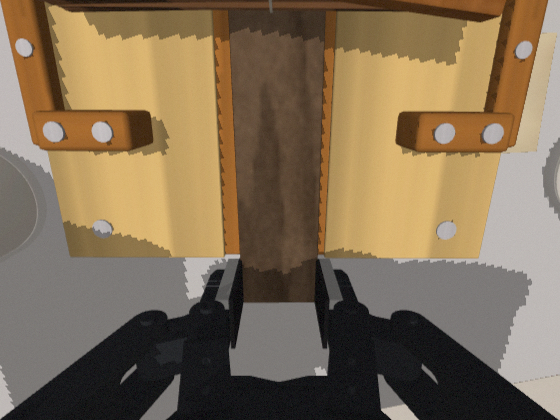

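```bash
python3 -m pendant '{"rotation":[[0,0,0],[0,0,0],[0,0,0]],"travel":[[0.005,0,0],[0.01,0,0],[0.015,0,0]],"claw":[-1,-1,-1]}' 60
```

```text
t: 18.1
eef_pos: [0.5347, -0.0268, 0.0116]
ee_rot: [[0.274, 0.962, 0.0], [0.962, -0.274, -0.003], [-0.003, 0.001, -1.0]]
wrist_force: [-3.1, -9.0, 3.4]
gripper_width: 0.0337
```

```bash
python3 -m pendant '{"rotation":[[0,0,0],[0,0,0],[0,0,0],[0,0,0],[0,0,0],[0,0,0],[0,0,0],[0,0,0]],"travel":[[0.005,0,0],[0.01,0,0],[0.015,0,0],[0.02,0,0],[0.025,0,0],[0.03,0,0],[0.035,0,0],[0.04,0,0]],"claw":[-1,-1,-1,-1,-1,-1,-1,-1]}' 60
python3 - <<'E'
from tcp import *
p=grab_frame("wrist");cv2.imwrite("pics/w13.png",p["frame"][:,:,::-1]);print(st(observe()["eef_pos"]))
p=grab_frame("scene");cv2.imwrite("pics/s13.png",cv2.resize(p["frame"][160:280,150:340,::-1],None,fx=4.2,fy=4.2,interpolation=cv2.INTER_CUBIC))
p=grab_frame("top");cv2.imwrite("pics/t13.png",cv2.resize(p["frame"][130:280,125:325,::-1],None,fx=4,fy=4,interpolation=cv2.INTER_CUBIC))
E
```

```text
t: 19.1
eef_pos: [0.5455, 0.0112, 0.0116]
ee_rot: [[0.274, 0.962, -0.0], [0.962, -0.274, -0.004], [-0.004, 0.001, -1.0]]
wrist_force: [-3.5, -11.1, 3.4]
gripper_width: 0.0341
[-0.0945696 -0.002408 ]
```

View pics/w13.png

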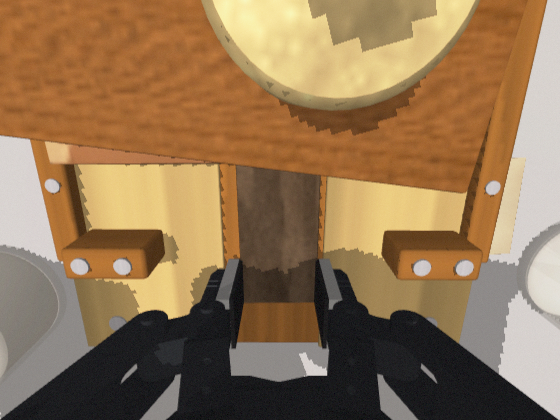

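View pics/s13.png

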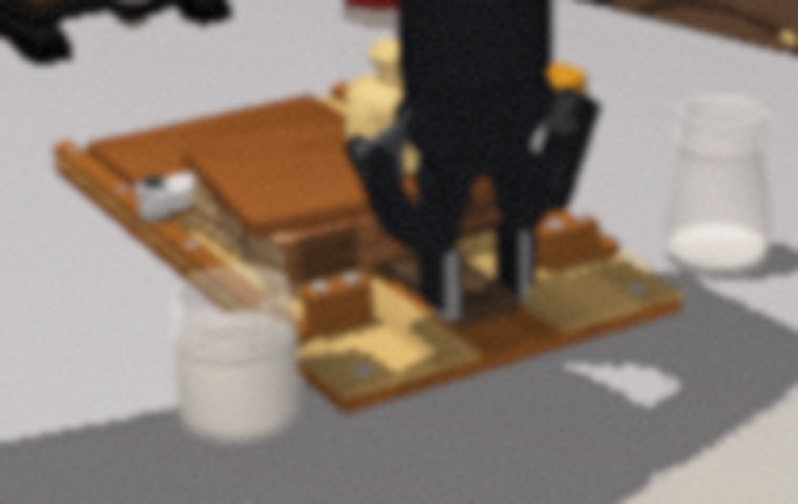

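View pics/t13.png

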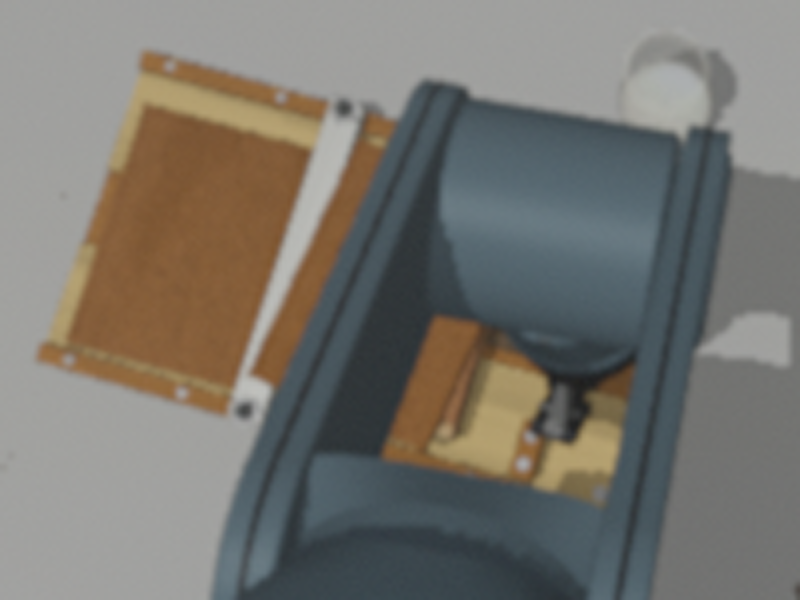

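```bash
cat > bd.py <<'E'
from tcp import *
p=grab_frame("top")
for U,V in ((150,103),(72,345)): print("board front",st(back(p,(125+(U+.5)/4-.5,130+(V+.5)/4-.5),.022)))
for U,V in ((141,62),(48,345)): print("bed end~",st(back(p,(125+(U+.5)/4-.5,130+(V+.5)/4-.5),.012)))
E
python3 bd.py
python3 - <<'E'
from tcp import *
p=grab_frame("wrist");
for uv in ((238,303),(317,303)):print("strip rear",st(back(p,uv,.018)))
for uv in ((78,279),(474,277)):print("stop rear",st(back(p,uv,.012)))
E
```

```text
board front [ 0.19834621 -0.06700653]
board front [0.19514244 0.08344293]
bed end~ [ 0.21561742 -0.09159459]
bed end~ [0.21247706 0.08709442]
strip rear [-0.10614226  0.01612616]
strip rear [-0.10608923 -0.0222158 ]
stop rear [-0.09657729  0.09528715]
stop rear [-0.0951496  -0.09992064]
```

Two readings disagree. The top view puts the board's front edge at x≈0.197 (board at about 0.131), but the strip's rear end implies about 0.161. I'll check more closely before pushing on.

Run:
```python
from tcp import *
p=grab_frame("scene")
a=cv2.imread("pics/scene0.png")[150:260,150:320];b=p["frame"][150:260,150:320,::-1]
cv2.imwrite("pics/s14.png",np.hstack([cv2.resize(x,None,fx=2.35,fy=4,interpolation=cv2.INTER_CUBIC) for x in (a,b)]))
for th in("bottom_board","push_stick","top_board","volumes","brass_weight"):
    for P in (p,grab_frame("top")):
        for d in landmark_of(th,P)[:2]:
            z={"bottom_board":.012,"push_stick":.009,"top_board":.05,"volumes":.02,"brass_weight":.059}[th]
            print(th,P["shot"],d["p"],d["centre"],st(back(P,d["centre"][::-1],z)))
```

```text
bottom_board 39 0.98 [193.0, 175.2] [0.14237255 0.00997187]
push_stick 38 0.9 [303.9, 246.1] [-0.29776133  0.16066352]
push_stick 38 0.54 [219.7, 241.7] [-0.00554694  0.00024806]
push_stick 40 0.69 [301.3, 336.4] [-0.28999896  0.14599035]
push_stick 40 0.52 [206.5, 235.6] [-0.00470913  0.00093921]
top_board 38 0.64 [202.2, 233.9] [0.00688815 0.01181609]
top_board 41 0.86 [202.7, 220.4] [0.02442215 0.00668478]Traceback (most recent call last):
  File "<stdin>", line 7, in <module>
ValueError: only the last four pictures can be asked about
```

View pics/s14.png

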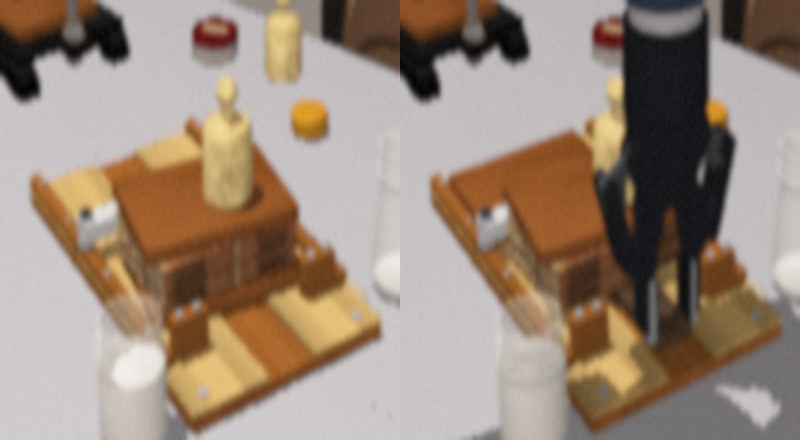

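Run:
```python
from tcp import *
p=grab_frame("scene")
f=p["frame"][175:215,160:260,::-1];cv2.imwrite("pics/s15.png",cv2.resize(f,None,fx=8,fy=8,interpolation=cv2.INTER_CUBIC))
print(st(back(p,(171.3,194.5),.022)))
# predicted pixel of board front corners if x=.131 / .161
for xc in (.131,.145,.161):
    c,s=np.cos(Q[2]),np.sin(Q[2]);o=[]
    for y in (.0825,-.0825):
        X=xc+.066;w=(Q[0]+c*X-s*y,Q[1]+s*X+c*y,.022);u=proj(p,w);o.append(((u-[160,175])*8).round())
    print(xc,o)
for y in (.0985,-.0985):
    w=(Q[0]+c*.215-s*y,Q[1]+s*.215+c*y,.02);print("rail end",((proj(p,w)-[160,175])*8).round())
```

```text
[0.19463224 0.08362514]
0.131 [array([ 91., 153.]), array([562.,  51.])]
0.145 [array([ 73., 139.]), array([542.,  39.])]
0.161 [array([ 53., 123.]), array([519.,  25.])]
rail end [ 20. 152.]
rail end [579.  32.]
```

View pics/s15.png

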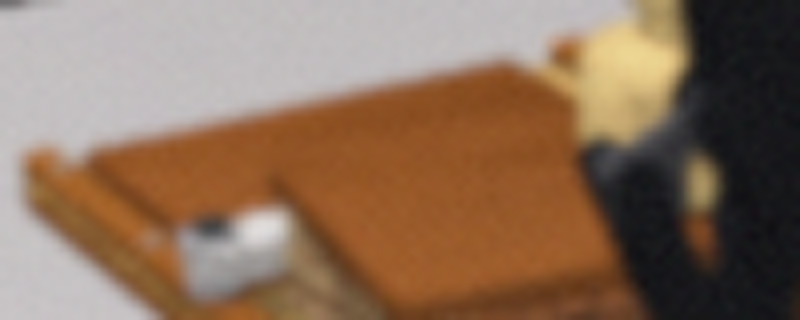

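Run:
```python
from tcp import *
p=grab_frame("top")
f=lambda U,V,z:st(back(p,(125+(U+.5)/4-.5,130+(V+.5)/4-.5),z))
C=[f(*c,.059) for c in((398,140),(570,225),(440,455),(273,372))]
print(np.round(C,4).tolist(),[np.linalg.norm(C[i]-C[(i+1)%4]).round(4) for i in range(4)])
print("weight init",st(back(p,(125+438/4,130+262/4),.11)), "bar", [f(*c,.036) for c in((330,103),(360,110),(232,405),(265,415))])
B=[f(*c,.022) for c in((150,103),(72,345),(310,150),(238,385))];print("bottom",np.round(B,4).tolist())
cv2.imwrite("pics/t16.png",cv2.resize(p["frame"][140:245,130:240,::-1],None,fx=6,fy=5.5,interpolation=cv2.INTER_CUBIC))
```

```text
[[0.041, -0.0787], [-0.0675, -0.0583], [-0.0352, 0.0859], [0.0682, 0.0677]] [np.float64(0.1104), np.float64(0.1479), np.float64(0.105), np.float64(0.1489)]
weight init [-0.01186016 -0.00989878] bar [array([ 0.09118042, -0.09363454]), array([ 0.07292662, -0.09445098]), array([0.09056878, 0.09110716]), array([0.07066054, 0.0913111 ])]
bottom [[0.1983, -0.067], [0.1951, 0.0834], [0.0975, -0.0659], [0.0946, 0.0788]]
```

View pics/t16.png

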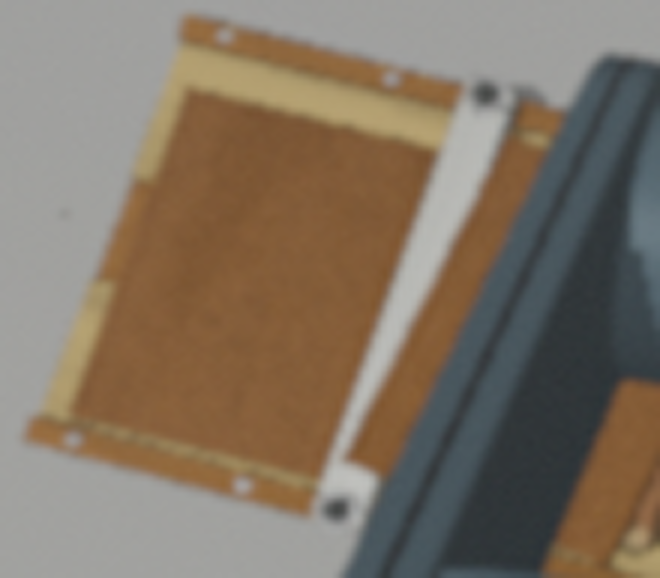

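The pictures settle it. Both boards measure only about 108 × 149 mm and the strip about 37 mm wide, so the board's origin is now near x≈0.144. It needs about 20 mm more. I'll check the clearance from the fingers to the top board's rear edge.

Run:
```python
from tcp import *
p=grab_frame("wrist");s=observe();print("tcp",st(s["eef_pos"]),s["wrist_force"].round(1))
for n,uv,z in (("tbL",(150,148),.055),("tbM",(280,166),.055),("tbR",(350,178),.055),("tbcorner",(462,191),.055),("weight rear",(345,108),.06),("weight rear top",(345,108),.11)):print(n,st(back(p,uv,z)))
```

```text
tcp [-0.09458011 -0.00241637] [-2.1 -8.3  3.1]
tbL [-0.02681712  0.03550539]
tbM [-0.03219543 -0.00371111]
tbR [-0.03590324 -0.02547891]
tbcorner [-0.03999875 -0.0610725 ]
weight rear [-0.0150718  -0.02156373]
weight rear top [-0.01432771 -0.01174327]
```

```bash
python3 -m pendant '{"rotation":[[0,0,0],[0,0,0],[0,0,0],[0,0,0],[0,0,0],[0,0,0],[0,0,0]],"travel":[[0.005,0,0],[0.01,0,0],[0.014,0,0],[0.018,0,0],[0.02,0,0],[0.02,0,0],[0.02,0,0]],"claw":[-1,-1,-1,-1,-1,-1,-1]}' 60
python3 - <<'E'
from tcp import *
print(st(observe()["eef_pos"]))
p=grab_frame("wrist");cv2.imwrite("pics/w17.png",p["frame"][:,:,::-1])
p=grab_frame("top")
for d in landmark_of("bottom_board",p)[:2]: print(d["p"],st(back(p,d["centre"][::-1],.012)))
cv2.imwrite("pics/t17.png",cv2.resize(p["frame"][140:245,130:240,::-1],None,fx=6,fy=5.5,interpolation=cv2.INTER_CUBIC))
E
```

```text
t: 20.92
eef_pos: [0.551, 0.0305, 0.0116]
ee_rot: [[0.274, 0.962, -0.0], [0.962, -0.274, -0.003], [-0.003, 0.001, -1.0]]
wrist_force: [-2.4, -9.8, 2.7]
gripper_width: 0.0339
[-0.07504676 -0.00230721]
0.89 [0.16568338 0.00861803]
```

View pics/t17.png

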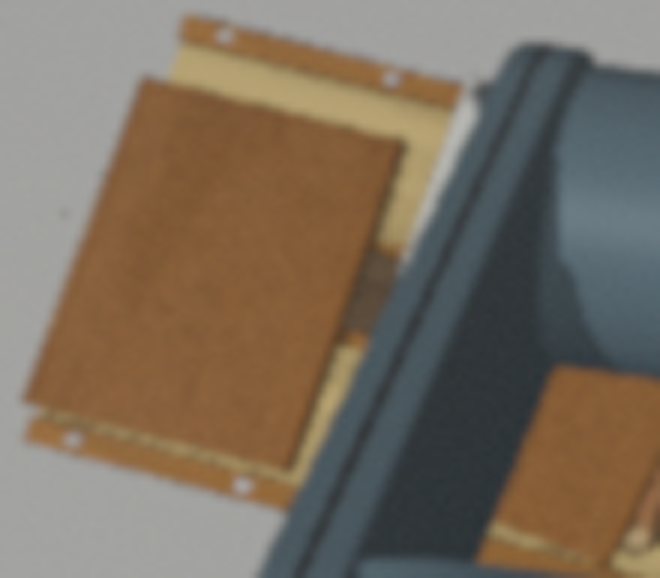

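View pics/w17.png

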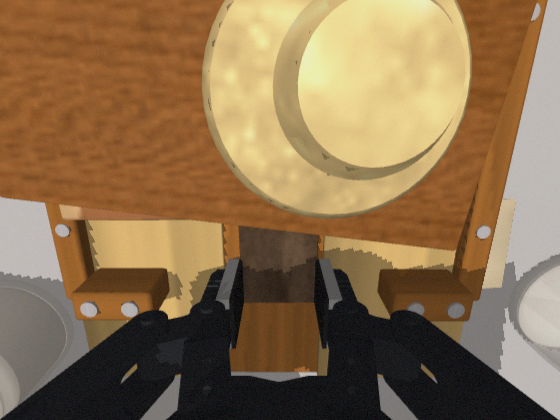

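```bash
python3 - <<'E'
from tcp import *
p=grab_frame("top")
f=lambda U,V,z:st(back(p,(130+(U+.5)/6-.5,140+(V+.5)/5.5-.5),z))
print([f(*c,.022).round(4).tolist() for c in((145,77),(28,402),(400,142),(290,465))])
E
python3 -m pendant '{"rotation":[[0,0,0],[0,0,0],[0,0,0],[0,0,0],[0,0,0],[0,0,0],[0,0,0],[0,0,0]],"travel":[[-0.004,0,0],[-0.008,0,0],[-0.013,0,0],[-0.018,0,0],[-0.024,0,0],[-0.03,0,0],[-0.036,0,0],[-0.042,0,0]],"claw":[-1,-1,-1,-1,-1,-1,-1,-1]}' 60
python3 - <<'E'
from tcp import *
print(st(observe()["eef_pos"]))
p=grab_frame("wrist");cv2.imwrite("pics/w18.png",p["frame"][:,:,::-1])
p=grab_frame("scene");cv2.imwrite("pics/s18.png",cv2.resize(p["frame"][150:280,150:350,::-1],None,fx=4,fy=4,interpolation=cv2.INTER_CUBIC))
E
```

```text
[[0.2191, -0.0657], [0.2165, 0.0818], [0.1123, -0.0661], [0.1098, 0.079]]
t: 22.12
eef_pos: [0.5403, -0.0057, 0.0116]
ee_rot: [[0.276, 0.961, 0.002], [0.961, -0.276, 0.003], [0.003, 0.001, -1.0]]
wrist_force: [2.6, 11.2, 2.2]
gripper_width: 0.0343
[-0.11284862 -0.00211387]
```

View pics/w18.png

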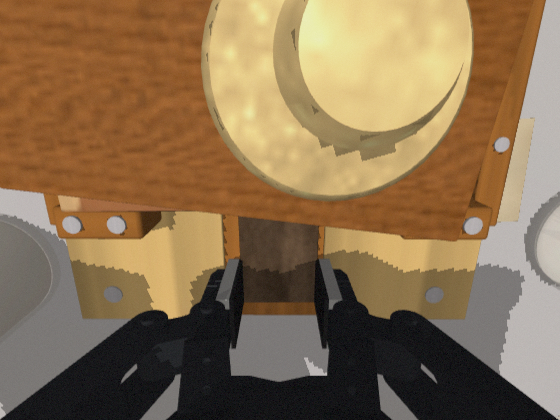

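View pics/s18.png

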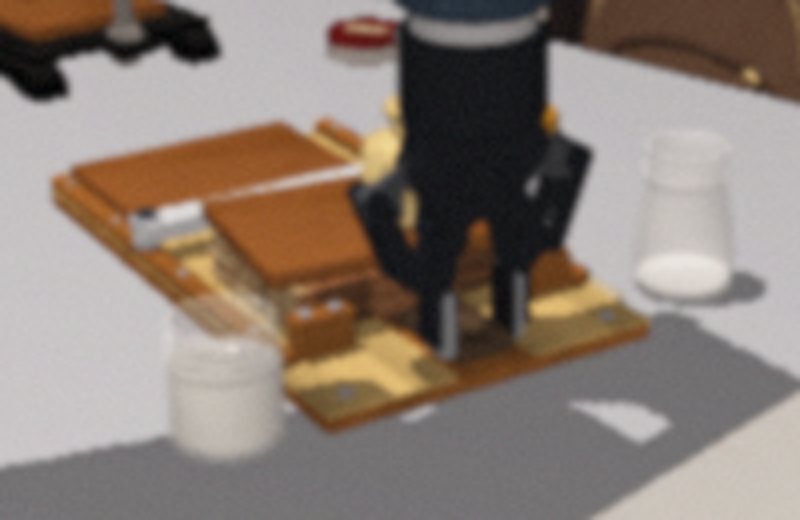

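```bash
python3 -m pendant '{"rotation":[[0,0,0],[0,0,0],[0,0,0],[0,0,0],[0,0,0],[0,0,0],[0,0,0],[0,0,0]],"travel":[[-0.006,0,0],[-0.012,0,0],[-0.018,0,0],[-0.024,0,0],[-0.03,0,0],[-0.036,0,0],[-0.042,0,0],[-0.048,0,0]],"claw":[-1,-1,-1,-1,-1,-1,-1,-1]}' 60
python3 - <<'E'
from tcp import *
print(st(observe()["eef_pos"]))
p=grab_frame("wrist");cv2.imwrite("pics/w19.png",p["frame"][:,:,::-1])
p=grab_frame("scene");cv2.imwrite("pics/s19.png",cv2.resize(p["frame"][150:280,150:350,::-1],None,fx=4,fy=4,interpolation=cv2.INTER_CUBIC))
E
```

```text
t: 23.22
eef_pos: [0.5271, -0.0513, 0.0116]
ee_rot: [[0.275, 0.961, 0.002], [0.961, -0.275, 0.003], [0.004, 0.001, -1.0]]
wrist_force: [3.3, 10.4, 2.3]
gripper_width: 0.0335
[-0.16027147 -0.00204207]
```

View pics/w19.png

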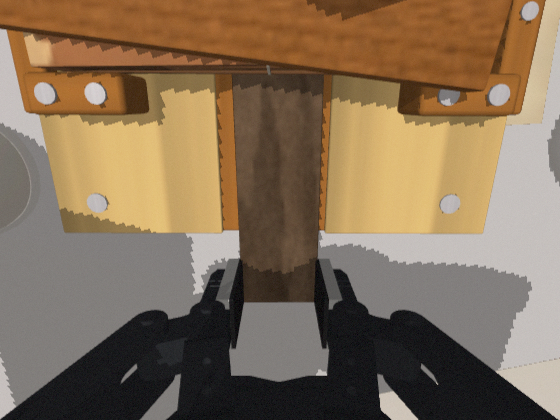

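View pics/s19.png

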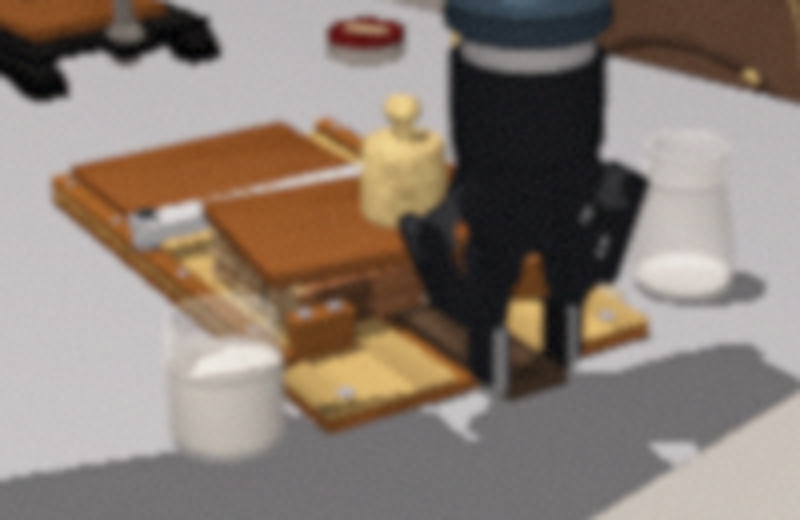

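```bash
python3 -m pendant '{"rotation":[[0,0,0],[0,0,0],[0,0,0],[0,0,0],[0,0,0],[0,0,0],[0,0,0],[0,0,0]],"travel":[[-0.006,0,0],[-0.012,0,0],[-0.018,0,0],[-0.024,0,0],[-0.03,0,0],[-0.036,0,0],[-0.042,0,0],[-0.048,0,0]],"claw":[-1,-1,-1,-1,-1,-1,-1,-1]}' 60
python3 -m pendant '{"rotation":[[0,0,0],[0,0,0],[0,0,0],[0,0,0],[0,0,0],[0,0,0],[0,0,0],[0,0,0]],"travel":[[-0.006,0,0],[-0.012,0,0],[-0.018,0,0],[-0.024,0,0],[-0.032,0,0],[-0.042,0,0],[-0.052,0,0],[-0.062,0,0]],"claw":[-1,-1,-1,-1,-1,-1,-1,-1]}' 60
python3 - <<'E'
from tcp import *
print(st(observe()["eef_pos"]))
p=grab_frame("top");cv2.imwrite("pics/t20.png",cv2.resize(p["frame"][130:290,125:385,::-1],None,fx=3,fy=3,interpolation=cv2.INTER_CUBIC))
p=grab_frame("scene");cv2.imwrite("pics/s20.png",cv2.resize(p["frame"][150:280,150:350,::-1],None,fx=4,fy=4,interpolation=cv2.INTER_CUBIC))
E
```

```text
t: 24.32
eef_pos: [0.5139, -0.0967, 0.0116]
ee_rot: [[0.276, 0.961, 0.002], [0.961, -0.276, 0.004], [0.005, 0.001, -1.0]]
wrist_force: [4.6, 15.7, 4.7]
gripper_width: 0.034
t: 25.32
eef_pos: [0.4957, -0.1606, 0.0112]
ee_rot: [[0.275, 0.962, -0.0], [0.962, -0.275, -0.001], [-0.001, 0.0, -1.0]]
wrist_force: [-0.1, 0.9, -0.2]
gripper_width: 0.0338
[-0.27403637 -0.00216909]
```

View pics/t20.png

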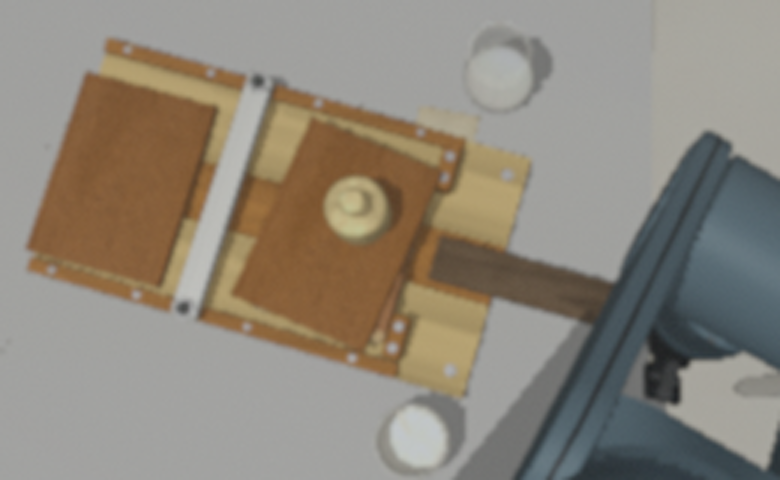

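View pics/s20.png

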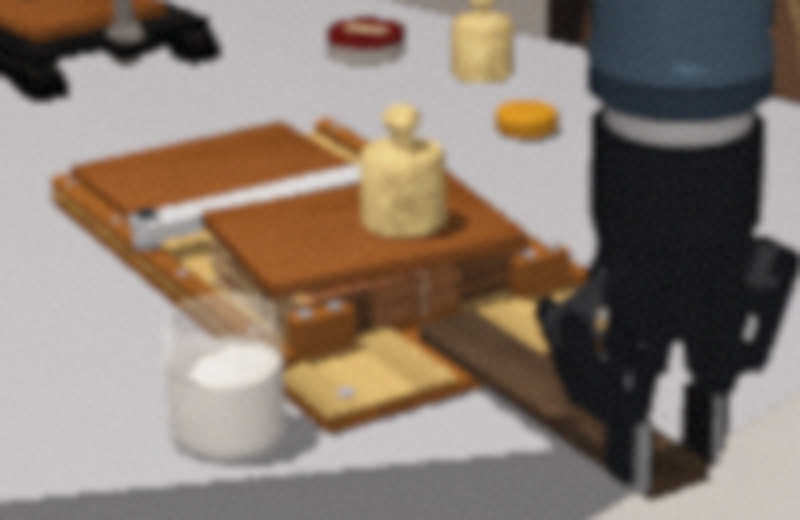

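```bash
python3 -m pendant '{"rotation":[[0,0,0],[0,0,0],[0,0,0],[0,0,0],[0,0,0],[0,0,0],[0,0,0],[0,0,0]],"travel":[[-0.015,0,-0.01],[-0.04,0,-0.035],[-0.07,0.01,-0.04],[-0.1,0.04,-0.04],[-0.12,0.08,-0.04],[-0.12,0.11,-0.03],[-0.12,0.11,-0.015],[-0.12,0.11,-0.015]],"claw":[-1,-1,-1,-1,-1,-1,-1,-1]}' 60
```

```text
t: 26.42
eef_pos: [0.5669, -0.3041, 0.0246]
ee_rot: [[0.274, 0.962, -0.004], [0.962, -0.274, 0.003], [0.001, -0.004, -1.0]]
wrist_force: [-0.7, 0.1, -0.6]
gripper_width: 0.034
```

Commanded z is about 0.026; I'll lower it by 0.0235, release and rise.

```bash
python3 -m pendant '{"rotation":[[0,0,0],[0,0,0],[0,0,0],[0,0,0],[0,0,0],[0,0,0],[0,0,0],[0,0,0]],"travel":[[0,0,0.012],[0,0,0.02],[0,0,0.0235],[0,0,0.0235],[0,0,0.0235],[0,0,0.0235],[0,0,0],[0,0,-0.05]],"claw":[-1,-1,-1,-1,0.4,0.4,0.4,0.4]}' 60
python3 - <<'E'
from tcp import *
p=grab_frame("wrist");cv2.imwrite("pics/w21.png",p["frame"][:,:,::-1])
p=grab_frame("scene");cv2.imwrite("pics/s21.png",cv2.resize(p["frame"][150:300,150:450,::-1],None,fx=2.6,fy=2.6,interpolation=cv2.INTER_CUBIC))
a=p["frame"][170:250,180:300,::-1];cv2.imwrite("pics/s21b.png",cv2.resize(a,None,fx=6.5,fy=6.5,interpolation=cv2.INTER_CUBIC))
E
```

```text
t: 27.42
eef_pos: [0.5672, -0.3038, 0.0745]
ee_rot: [[0.275, 0.962, -0.005], [0.962, -0.275, 0.004], [0.002, -0.005, -1.0]]
wrist_force: [0.0, 0.0, 0.2]
gripper_width: 0.0597
```

View pics/s21.png

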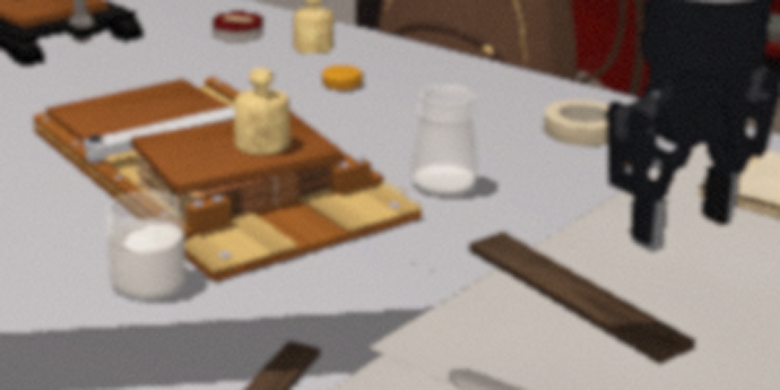

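View pics/s21b.png

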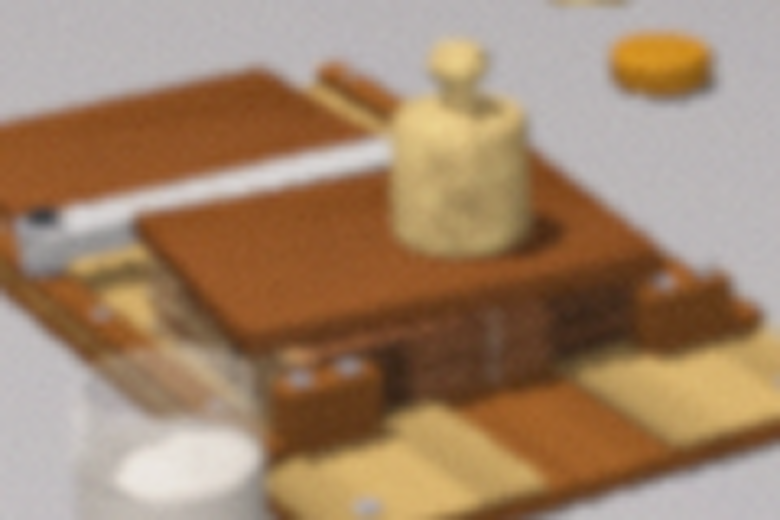

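Strip is flat on the bench and the pile has settled. One open point is the bundle's x position against the stops. I'll measure it from its rear face and twine, before and after.

Run:
```python
from tcp import *
p=grab_frame("scene");im0=cv2.imread("pics/scene0.png");im1=p["frame"][:,:,::-1]
C=lambda i:cv2.resize(i[185:250,205:295],None,fx=8.5,fy=8.5,interpolation=cv2.INTER_CUBIC)
cv2.imwrite("pics/a0.png",C(im0));cv2.imwrite("pics/a1.png",C(im1))
for uv,z in (((487,383),.012),((497,312),.038)): print(st(back(p,(180+uv[0]/6.5,170+uv[1]/6.5),z)))
```

```text
[-0.06838156  0.00370906]
[-0.07086648  0.0009074 ]
```

View pics/a0.png

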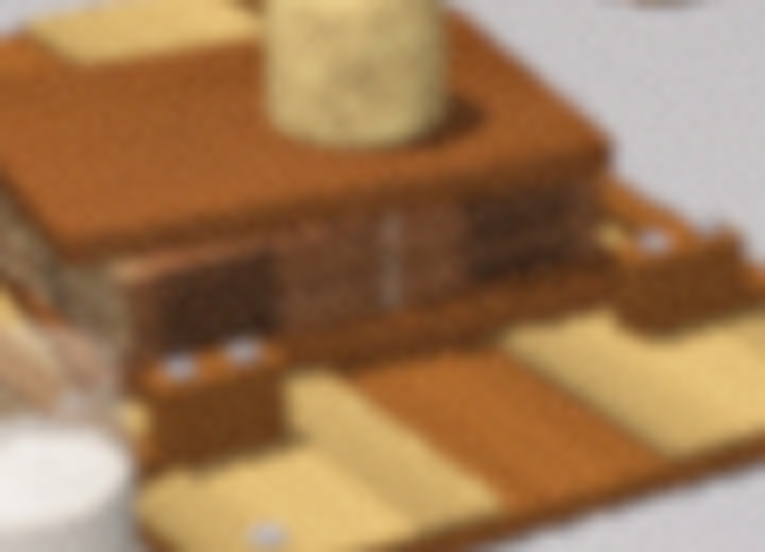

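View pics/a1.png

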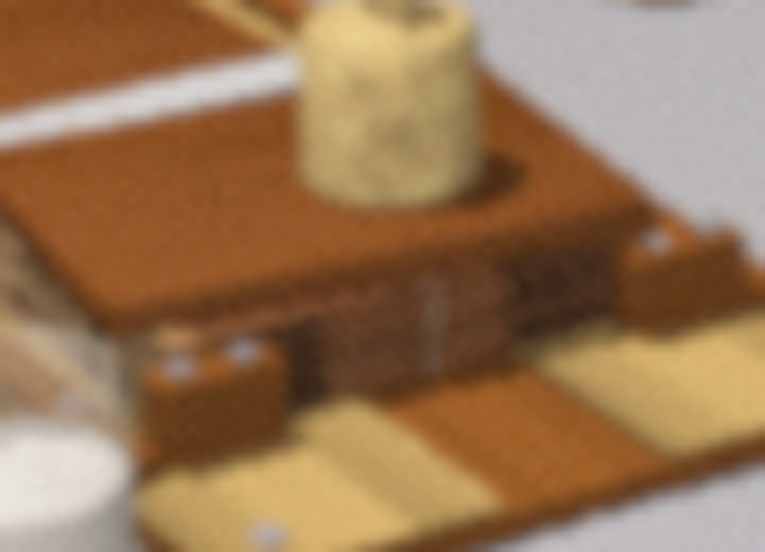

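View pics/w21.png

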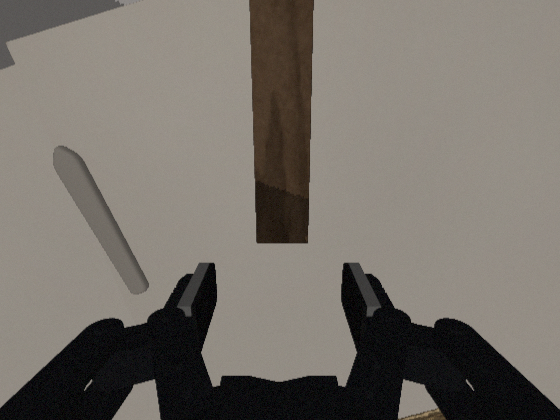

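Run:
```python
from tcp import *
p=grab_frame("scene")
g=lambda U,V,z:st(back(p,(205+(U+.5)/8.5-.5,185+(V+.5)/8.5-.5),z)).round(4)
print("init twine bot/top",g(392,305,.022),g(392,212,.047),"left rear bot",g(143,358,.022))
print("now",g(434,372,.012),g(436,282,.037))
print("init bottom board rear edge",g(400,365,.012),g(395,322,.022),"stops rear foot",g(155,463,.012),g(625,330,.012), "stop top rear",g(155,385,.036))
P=grab_frame("top")
for i in (p,P):
    for th,z in (("volumes",.012),("top_board",.039),("brass_weight",.049),("bottom_board",.012)):
        for d in landmark_of(th,i)[:1]: print(th,round(d["p"],2),st(back(i,d["centre"][::-1],z)).round(4))
```

```text
init twine bot/top [-0.0446 -0.0001] [-0.0429 -0.0017] left rear bot [-0.0375  0.0679]
now [-0.0667  0.0009] [-0.0671  0.0001]
init bottom board rear edge [-0.0584  0.006 ] [-0.054   0.0046] stops rear foot [-0.0729  0.0839] [-0.0725 -0.0535] stop top rear [-0.079  0.086]
volumes 0.81 [-0.0168 -0.0019]
top_board 0.82 [-0.0098 -0.0036]
brass_weight 0.94 [-0.0184 -0.015 ]
bottom_board 0.6 [0.1706 0.0115]
top_board 0.67 [-0.0105  0.0057]
brass_weight 0.67 [-0.0225 -0.0034]
bottom_board 0.64 [0.1647 0.0003]
```

Run:
```python
from tcp import *
p=grab_frame("top");im=p["frame"][:,:,::-1]
o=(205,165);cv2.imwrite("pics/b1.png",cv2.resize(im[165:265,205:310],None,fx=7,fy=6,interpolation=cv2.INTER_CUBIC))
# overlay predicted stops & bed on scene and top
for n in("top","scene"):
    p=grab_frame(n);k=3 if n=="scene" else 3
    im=cv2.resize(p["frame"][:,:,::-1],None,fx=k,fy=k,interpolation=cv2.INTER_CUBIC)
    c,s=np.cos(Q[2]),np.sin(Q[2])
    def pt(x,y,z):return tuple(int(round(v)) for v in ((proj(p,(Q[0]+c*x-s*y,Q[1]+s*x+c*y,z))+.5)*k-.5))
    def poly(xy,z,col):cv2.polylines(im,[np.array([pt(*q,z) for q in xy])],True,col,1)
    poly([(-.14,-.0985),(.215,-.0985),(.215,.0985),(-.14,.0985)],.012,(0,0,255))
    for a,b in((.051,.0865),(-.0865,-.051)):poly([(-.086,a),(-.072,a),(-.072,b),(-.086,b)],.036,(255,0,0))
    poly([(.072,-.09),(.092,-.09),(.092,.09),(.072,.09)],.036,(0,255,0))
    poly([(-.0555-.0165,-.071),(.0555-.0165,-.071),(.0555-.0165,.071),(-.072,.071)],.012,(255,0,255))
    y0,y1,x0,x1=(130,300,125,325) if n=="top" else (150,270,150,320)
    cv2.imwrite(f"pics/ov_{n}.png",im[y0*k:y1*k,x0*k:x1*k])
```

```text
(no output)
```

View pics/ov_top.png

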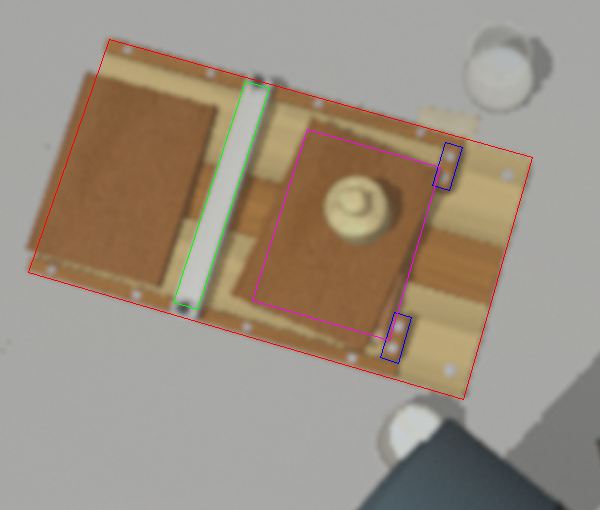

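View pics/ov_scene.png

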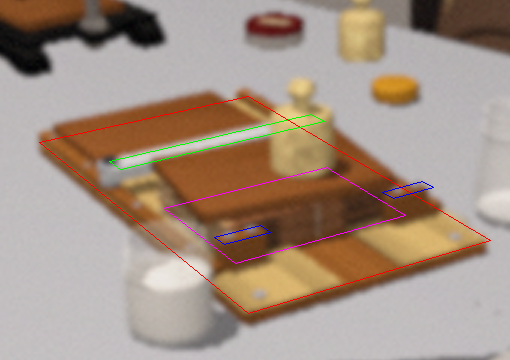

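The stand overlay fits the top view, and the scene camera is biased by roughly 10 mm. The bundle is against the rear stops, at x between -0.017 and -0.027, which is too close to the -0.022 limit. I'll nudge it about 18 mm forward with shut fingers through the gap between the stops.

```bash
python3 -m pendant '{"rotation":[[0,0,0],[0,0,0],[0,0,0],[0,0,0],[0,0,0],[0,0,0],[0,0,0],[0,0,0]],"travel":[[0,-0.03,-0.02],[0.03,-0.07,-0.02],[0.08,-0.1,-0.02],[0.13,-0.109,-0.02],[0.18,-0.109,-0.01],[0.225,-0.109,0.02],[0.232,-0.109,0.045],[0.232,-0.109,0.054]],"claw":[-1,-1,-1,-1,-1,-1,-1,-1]}' 40
python3 - <<'E'
from tcp import *
print(st(observe()["eef_pos"]))
p=grab_frame("wrist");cv2.imwrite("pics/w22.png",p["frame"][:,:,::-1])
E
```

```text
t: 29.22
eef_pos: [0.5269, -0.0508, 0.0211]
ee_rot: [[0.273, 0.962, -0.002], [0.962, -0.273, 0.001], [0.0, -0.002, -1.0]]
wrist_force: [-0.0, -0.5, 0.3]
gripper_width: 0.0002
[-0.15986862 -0.00171211]
```

View pics/w22.png

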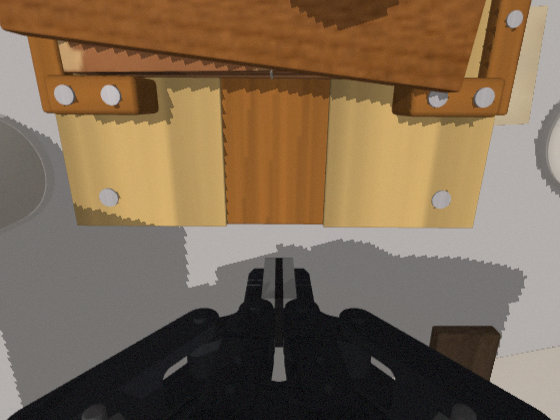

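```bash
python3 -m pendant '{"rotation":[[0,0,0],[0,0,0],[0,0,0],[0,0,0],[0,0,0],[0,0,0],[0,0,0]],"travel":[[0.025,0,0],[0.05,0,0],[0.068,0,0],[0.072,0,0],[0.076,0,0],[0.08,0,0],[0.084,0,0]],"claw":[-1,-1,-1,-1,-1,-1,-1]}' 40
```

```text
t: 30.15
eef_pos: [0.5507, 0.0277, 0.0224]
ee_rot: [[0.275, 0.962, -0.0], [0.962, -0.275, -0.002], [-0.002, 0.0, -1.0]]
wrist_force: [-1.4, -4.7, 0.4]
gripper_width: -0.0003
```

```bash
python3 -m pendant '{"rotation":[[0,0,0],[0,0,0],[0,0,0],[0,0,0],[0,0,0]],"travel":[[0.003,0,0],[0.006,0,0],[0.009,0,0],[0.012,0,0],[0.014,0,0]],"claw":[-1,-1,-1,-1,-1]}' 40
python3 - <<'E'
from tcp import *
print(st(observe()["eef_pos"]))
p=grab_frame("wrist");cv2.imwrite("pics/w23.png",p["frame"][:,:,::-1])
p=grab_frame("scene");cv2.imwrite("pics/s23.png",cv2.resize(p["frame"][150:280,150:350,::-1],None,fx=4,fy=4,interpolation=cv2.INTER_CUBIC))
E
```

```text
t: 30.78
eef_pos: [0.5546, 0.0414, 0.0224]
ee_rot: [[0.274, 0.962, -0.0], [0.962, -0.274, -0.001], [-0.001, 0.0, -1.0]]
wrist_force: [-0.7, -5.6, 0.7]
gripper_width: 0.0001
[-0.06359828 -0.00278077]
```

View pics/w23.png

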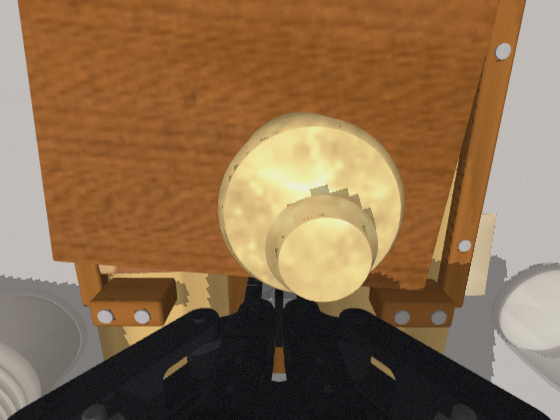

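View pics/s23.png

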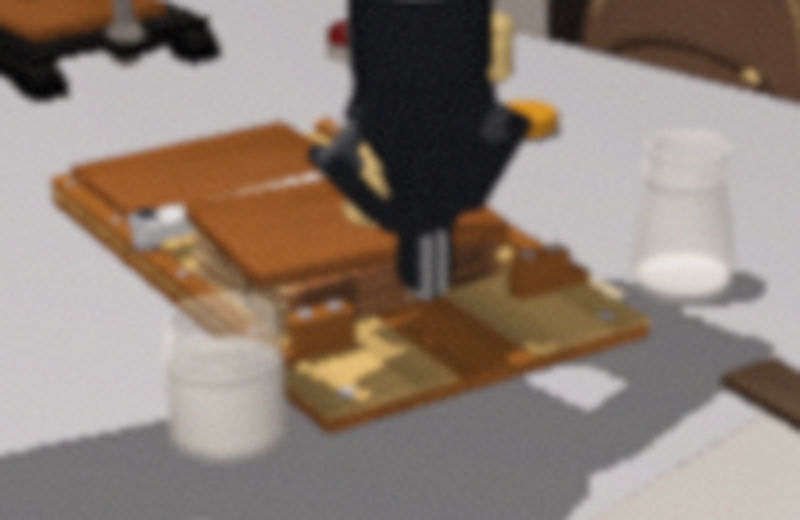

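```bash
python3 -m pendant '{"rotation":[[0,0,0],[0,0,0],[0,0,0],[0,0,0],[0,0,0],[0,0,0],[0,0,0],[0,0,0]],"travel":[[-0.015,0,0],[-0.05,0,0],[-0.1,0,0],[-0.15,0,-0.04],[-0.18,0,-0.09],[-0.2,0,-0.12],[-0.2,0,-0.15],[-0.2,0,-0.15]],"claw":[-1,-1,-1,-1,-1,-1,-1,-1]}' 40
python3 - <<'E'
from tcp import *
p=grab_frame("scene");P=grab_frame("top")
cv2.imwrite("pics/s24.png",cv2.resize(p["frame"][150:290,150:410,::-1],None,fx=3,fy=4,interpolation=cv2.INTER_CUBIC))
cv2.imwrite("pics/t24.png",cv2.resize(P["frame"][120:300,125:425,::-1],None,fx=2.6,fy=3,interpolation=cv2.INTER_CUBIC))
for i in (p,P):
    for th,z in (("volumes",.012),("top_board",.039),("brass_weight",.049),("bottom_board",.012),("push_stick",0),("water_jar",0),("paste_jar",0)):
        for d in landmark_of(th,i)[:2]: print(th,round(d["p"],2),st(back(i,d["centre"][::-1],z)).round(4))
print(observe()["wrist_force"].round(1))
E
```

```text
t: 31.88
eef_pos: [0.5008, -0.1514, 0.1747]
ee_rot: [[0.276, 0.961, 0.005], [0.961, -0.276, -0.002], [-0.001, 0.005, -1.0]]
wrist_force: [-0.6, -0.0, -0.4]
gripper_width: 0.0
volumes 0.76 [-0.0024  0.013 ]
top_board 0.57 [-0.0089  0.0089]
brass_weight 0.86 [ 0.0017 -0.0088]
bottom_board 0.73 [ 0.0725 -0.0549]
bottom_board 0.72 [0.1858 0.0036]
push_stick 0.58 [-0.3095 -0.1088]
push_stick 0.42 [ 0.1415 -0.034 ]
water_jar 0.55 [-0.0849 -0.1568]
paste_jar 0.93 [-0.1262  0.1432]
paste_jar 0.72 [ 0.0192 -0.0032]
top_board 0.84 [0.0093 0.0017]
brass_weight 0.87 [-0.0025 -0.0082]
bottom_board 0.87 [0.1684 0.0079]
push_stick 0.67 [-0.2841  0.1439]
water_jar 0.69 [-0.096  -0.1576]
paste_jar 0.58 [-0.1155  0.1361]
[0.5 0.3 0. ]
```

View pics/s24.png

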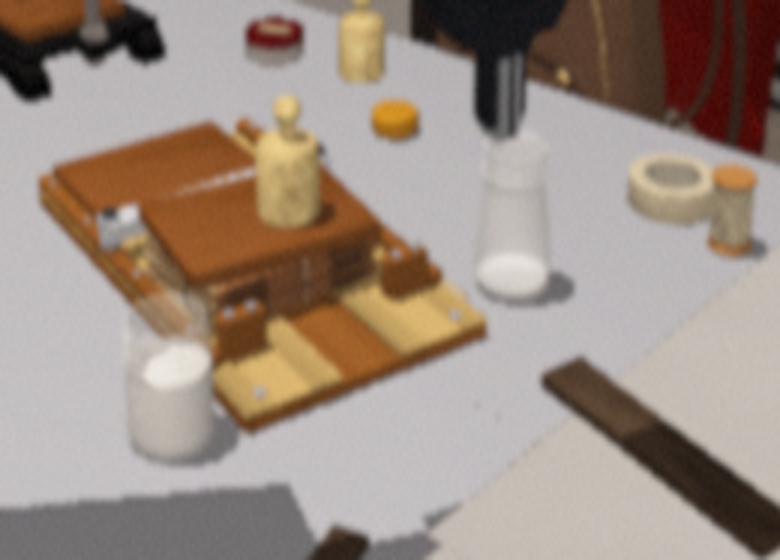

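View pics/t24.png

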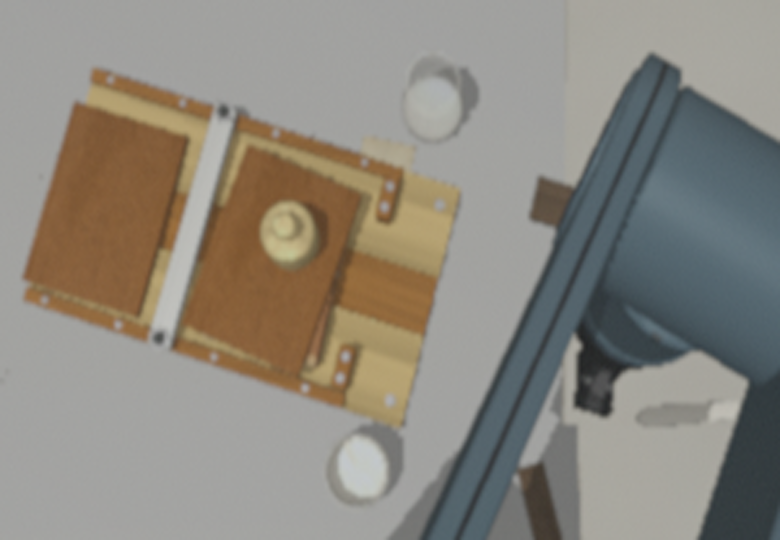

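```bash
python3 -m pendant '{"rotation":[[0,0,0],[0,0,0]],"travel":[[0,0,0],[0,0,0]],"claw":[-1,-1]}'; python3 -c "from rig import *;print(job_done())"
```

```text
t: 32.92
eef_pos: [0.4998, -0.15, 0.1724]
ee_rot: [[0.274, 0.962, 0.0], [0.962, -0.274, -0.0], [0.0, 0.0, -1.0]]
wrist_force: [-0.8, -0.3, -0.3]
gripper_width: 0.0004
the job is handed in; nothing more can be done
None
```

I handed the job in at about t = 33 s, and no verdict was reported. With the larger dark strip in the slot, I pushed the bottom board out under the bar. I then drew the strip out and laid it flat on the bench.

**Last checks**
- **Bottom board:** its rear edge is about 0.111 and its origin about 0.165 along the stand, so it is past the bar.
- **Bundle:** it looks flat on the bed, with its x near 0 and an uncertainty of about 10 mm.
- **Top board and weight:** the top board is on the bundle and the weight stands upright near its middle.
- **Jars and arm:** both jars are where they were, and the arm is clear of everything.

**What went wrong or disagreed**
- **One grip slipped:** the pads slid off the strip's top edge once and pressed lightly on it. I gripped it again lower and the push went on.
- **Bundle dragged back:** drawing the strip out pulled the bundle against the rear stops, close to the -22 mm limit. I nudged it about 15–18 mm forward with the shut fingers.
- **Measurements:** both boards measured about 108 × 149 mm, not the stated 132 × 165 mm. The scene camera also read about 10 mm off against the top view, so I used the top view.

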